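Rebalance and load the six-jar mixer

ROBOT

A 6-joint arm with a two-finger parallel gripper is mounted at the origin on the work surface. World frame = base frame: x ahead of the robot, y to its left, z up, the work surface at z = 0. Lengths are in m, angles in rad, forces in N, time in s.
With the tool pointing down it reaches from about 0.15 to 0.775 m from the base axis. Payload 6.1 kg.
Tool frame: the origin (TCP) lies between the finger pads; the fingertips stand 25 mm ahead of it and the grasp point (between the pads) lies 6 mm ahead of it; z points along the fingers, y is the direction in which the jaws open and shut (so a half turn about z gives the same grasp; the last joint's range is limited). The gripper opens to 85 mm and grips with 20 to 120 N. Pads are 22 mm wide; open, the fingers measure 114 mm over their backs; the gripper's body (76 mm by 85 mm) begins 54 mm behind the grasp point. The pads swing forward as they close: fully open they stand 13 mm farther back than shut.
Start: joints at [-1.319, 0.126, -0.04, 1.405, 0, 1.571], TCP at [0.131, -0.508, 0.256] pointing down, gripper open.
Joint ranges: [-2.72, 2.72], [-0.95, 1.95], [-1.27, 1.35], [-1.78, 2.02], [-1.46, 1.47], [-3.14, 3.14]. Speed limits (rad/s): [2.39, 2.39, 3.01, 3.14, 3.14, 3.14].

INTERFACE

Orientations are given as a unit quaternion [w, x, y, z].
In Python, from bench import sensors, optics, job_done, spotter gives the robot as it stands.
- The arm moves only by the shell command python3 -m creep 'ROWS' [FORCE]. ROWS is JSON, one flat list of numbers, 7 for each row, row after row: the turn, a rotation vector about the tool's x, y, z in degrees, then the shift along the tool's x, y, z in m, then the closure, from -1 (fully open) to 1 (shut), so that 0 is half open. A call has 1 to 8 rows; each row shifts and turns the pose as measured when the row begins, along the tool's axes as they then stand; what a row does not reach is not made up. A row lasts 1/8 s, in which the tool goes at most 62.5 mm and 10.7 degrees, less where a joint would pass 70% of its speed; a pose out of reach is approached as far as the arm can. A call with a gripper value outside its range is refused whole. The fingers move at their own pace and stop on an object; FORCE is the grip in N (left out, the last holds). Time passes only in rows, so rows that do not move let the fingers close. It gives the time, the measured TCP pose, the force and the opening at its end, in the units of the state.
- sensors.state(): the state, without advancing time (a new reading comes with each control period).
- optics.read_camera(name): name is "side" or "top" or "wrist"; returns the picture (480x640x3 uint8, red, green, blue); there is no depth.
- optics.calibration(name): a dict with "fx", "fy", "cx", "cy" (pixels), "cam_to_world" (4x4, takes a point from camera to world coordinates); the wrist camera has in their place "hand_eye" (4x4, takes a point from camera to tool coordinates, whose origin is the TCP and whose axes are the flange's). Camera axes: x right, y down, z forward; pixel columns grow to the right and rows downward; lengths in m; the calibration is good to about 2 mm. A picture is of the moment at which its call begins: read the wrist's pose just before it. calibration takes no time and is no camera call.
- job_done(): hands the job in, once; it reports no verdict.
Trained networks look in the newest picture that a camera, given by its name, has taken for a name from the list of things; names that differ only in an ending like _2 or _b are one class to them, and where a whole thing is asked for, a point or a joint stands for the part that bears it (a point fixed in the world has none). Each returns a list of dicts, best first, with "score" (0 to 1); they miss things now and then, are a little off and sometimes report something else, mostly with a low value. They report only what shows in the picture. A call takes as long as a camera call. They do not tell look-alikes from the thing itself.
- spotter.look_for(name, camera): "location" ([column, row] in pixels, amid what is visible of it).
- spotter.place_of(name, camera): "location" ([column, row] in pixels: a listed point, or the origin of a listed thing).
The state is a dict: "t": time; "joint_pos": joint angles; "joint_vel": joint speeds; "tau": joint torques, N m; "tool_pos": TCP position; "eef_rot": TCP orientation; "force": force on the tool from outside, world axes, zero at the start; "wrist_torque": the same for the moment, N m; "gripper_width": finger opening in m.
Only numpy, scipy, OpenCV 4.12 (cv2) and the standard library are available. Lean on these libraries where they do the work, as an engineer would, in place of code of your own. Each camera call takes 0.05 s, during which the arm holds its last target. There are 200 camera calls.

TASK

Two jars are on the mixer: swap them, so that the big one runs on the drive where the small one is and the small one where the big one is, and load every jar waiting on the table onto the empty drives, one on each. Turn each jar until the teeth under it mesh with those of its drive and it goes fully home, upright. When all jars are home, press the start button all the way and leave everything standing as it is; do not tip over the big or the small jar.

Things in the scene. Friction and masses are not known exactly. Their poses are not given: they have to be found in the camera images.
- big_jar_mid (a point): The big jar, 0.4 to 0.7 kg, which starts home on drive_a: white on a steel foot, 74 mm across, 126 mm tall overall. On its lid a grip bar 56 mm long (jar x), 24 mm wide (jar y), 32 mm tall, its top being the jar's top. Underneath six steel legs (teeth) 24 mm tall, 8 mm wide, 15 to 42 mm from the axis, every 60 deg from jar +x; open in the middle. Point: on the axis half-way up (63 mm above the feet), z up.
- small_jar_mid (a point): The small jar, 0.2 to 0.4 kg, which starts home on drive_b: white on a steel foot, 74 mm across, 82 mm tall overall. On its lid a grip bar 56 mm long (jar x), 24 mm wide (jar y), 32 mm tall, its top being the jar's top. Underneath six steel legs (teeth) 24 mm tall, 8 mm wide, 15 to 42 mm from the axis, every 60 deg from jar +x; open in the middle. Point: on the axis half-way up (41 mm above the feet), z up.
- jar_1_mid (a point): A middle-sized jar, 0.3 to 0.5 kg, waiting on the table right of the mixer (may be absent): white on a steel foot, 74 mm across, 100 mm tall overall. On its lid a grip bar 56 mm long (jar x), 24 mm wide (jar y), 32 mm tall, its top being the jar's top. Underneath six steel legs (teeth) 24 mm tall, 8 mm wide, 15 to 42 mm from the axis, every 60 deg from jar +x; open in the middle. Point: on the axis half-way up (50 mm above the feet), z up.
- jar_2_mid (a point): Another middle-sized jar, same as jar_1 (may be absent): white on a steel foot, 74 mm across, 100 mm tall overall. On its lid a grip bar 56 mm long (jar x), 24 mm wide (jar y), 32 mm tall, its top being the jar's top. Underneath six steel legs (teeth) 24 mm tall, 8 mm wide, 15 to 42 mm from the axis, every 60 deg from jar +x; open in the middle. Point: on the axis half-way up (50 mm above the feet), z up.
- jar_3_mid (a point): Another middle-sized jar, same as jar_1 (may be absent): white on a steel foot, 74 mm across, 100 mm tall overall. On its lid a grip bar 56 mm long (jar x), 24 mm wide (jar y), 32 mm tall, its top being the jar's top. Underneath six steel legs (teeth) 24 mm tall, 8 mm wide, 15 to 42 mm from the axis, every 60 deg from jar +x; open in the middle. Point: on the axis half-way up (50 mm above the feet), z up.
- jar_4_mid (a point): Another middle-sized jar, same as jar_1 (may be absent): white on a steel foot, 74 mm across, 100 mm tall overall. On its lid a grip bar 56 mm long (jar x), 24 mm wide (jar y), 32 mm tall, its top being the jar's top. Underneath six steel legs (teeth) 24 mm tall, 8 mm wide, 15 to 42 mm from the axis, every 60 deg from jar +x; open in the middle. Point: on the axis half-way up (50 mm above the feet), z up.
- drive_a: Drive on which the big jar starts: fixed disc 92 mm across, 8 mm thick, on top six teeth (10 mm tall, 8 mm wide, 20 to 34 mm from the axis, every 60 deg from its +x) and a centre pin 27 mm across, tapered, ending 22 mm above the disc. Origin: on the axis, on the deck (disc's underside), z up. Home: jar's feet on the disc, 8 mm above this origin; on top of the teeth it stands 10 mm too high.
- drive_b: The drive on which the small jar starts. Origin: on its axis, on the mixer's deck, 8 mm below the disc's top; its +x runs along a tooth, z up. Like the other drives; see mixer and drive_a.
- drive_c: A drive that starts empty. Origin: on its axis, on the mixer's deck, 8 mm below the disc's top; its +x runs along a tooth, z up. Like the other drives; see mixer and drive_a.
- drive_d: A drive that starts empty. Origin: on its axis, on the mixer's deck, 8 mm below the disc's top; its +x runs along a tooth, z up. Like the other drives; see mixer and drive_a.
- drive_e: A drive that starts empty. Origin: on its axis, on the mixer's deck, 8 mm below the disc's top; its +x runs along a tooth, z up. Like the other drives; see mixer and drive_a.
- drive_f: A drive that starts empty. Origin: on its axis, on the mixer's deck, 8 mm below the disc's top; its +x runs along a tooth, z up. Like the other drives; see mixer and drive_a.
- mixer: The mixer: fixed low white box 260 x 400 mm, deck 60 mm above the table, with six fixed drives, 2 by 3 at 115 mm pitch; they do not turn. A jar meshes when its x axis is 30 deg (modulo 60) off the drive's x axis, with about 6 deg of play either way. Origin on the table below the middle of the six drives.
- start (a joint): Travel of the round start button on the deck's right-hand strip, 0 up to 0.006 m fully pressed; springs back; about 5 N.
- start_top (a point): Middle of the start button's top face (32 mm across), pressed straight down.
Things that resemble listed ones, but are neither listed nor needed, are in the scene too. What is shaped like the part that bears jar_4_mid but yellow is not meant.

How it is judged:
By the outcome, as a careful person would: the job done as asked, in the order asked, and still so for the second after the job is handed in, with the robot touching nothing.
Of jar_1, jar_2, jar_3, jar_4 only 2 to 4 are there at a start; the rules pass over those that are not, and their reading is None.
At some moment in a run one of jar_1, jar_2, jar_3, jar_4 may be knocked a few centimetres aside while the robot is not near it.
It also fails if it takes over 210 s, if anything falls off the work surface, if the arm or the gripper's body presses on something with over 40 N, if the wrist force passes 120 N, or if a joint passes its speed limit or range.

## Working session

There is one attempt and no reset: what is moved stays moved. The work goes in short steps, Python scripts to look and compute and a shell command to move; the robot and the scene stay as the last step left them, time stands still between calls to the robot, and variables do not carry over. Pictures are saved under pics/ and viewed, about 12 in all and at most 16, crops included, and the job is handed in when it is done.

```bash
mkdir -p pics; python3 - <<'E'
from bench import sensors, optics, spotter
import cv2,numpy as np
s=sensors.state();print({k:np.round(v,3).tolist() for k,v in s.items()})
for c in("top","side","wrist"):
    im=optics.read_camera(c);cv2.imwrite(f"pics/{c}0.png",im[:,:,::-1])
    k=optics.calibration(c);print(c,{a:np.round(b,4).tolist() for a,b in k.items()})
    if c=="top":
        for n in("big_jar_mid","jar_1_mid","small_jar_mid","drive_a","start_top","mixer"):
            print(n,[(np.round(d["location"]).tolist(),round(d["score"],2)) for d in spotter.place_of(n,c)])
E
```

```text
{'t': 0.0, 'joint_pos': [-1.319, 0.126, -0.041, 1.405, 0.0, 1.571], 'joint_vel': [-0.0, -0.0, -0.001, -0.0, 0.002, -0.0], 'tau': [0.0, -43.591, 35.292, 0.017, -0.0, -0.0], 'tool_pos': [0.131, -0.508, 0.256], 'eef_rot': [-0.001, 0.992, 0.126, -0.0], 'force': [0.113, -0.896, 0.319], 'wrist_torque': [-0.001, -0.006, 0.005], 'gripper_width': 0.086}
top {'fx': 525.2315, 'fy': 525.2315, 'cx': 326.4098, 'cy': 233.3724, 'cam_to_world': [[-0.0105, -0.9944, 0.1051, 0.4389], [-0.9999, 0.0097, -0.0076, -0.0911], [0.0065, -0.1052, -0.9944, 1.206], [0.0, 0.0, 0.0, 1.0]]}
big_jar_mid [([124.0, 274.0], 0.96)]
jar_1_mid [([136.0, 279.0], 0.63)]
small_jar_mid [([191.0, 232.0], 0.78)]
drive_a [([254.0, 241.0], 0.93), ([191.0, 287.0], 0.81), ([137.0, 278.0], 0.75), ([144.0, 227.0], 0.75), ([200.0, 232.0], 0.71), ([241.0, 290.0], 0.66)]
start_top [([288.0, 276.0], 0.65)]
mixer [([203.0, 259.0], 0.64)]
side {'fx': 578.5827, 'fy': 578.5827, 'cx': 311.3734, 'cy': 238.3733, 'cam_to_world': [[-0.9951, -0.048, 0.0869, 0.4402], [-0.0979, 0.6185, -0.7797, 0.863], [-0.0164, -0.7843, -0.6201, 0.8735], [0.0, 0.0, 0.0, 1.0]]}
wrist {'fx': 422.4648, 'fy': 422.4648, 'cx': 330.0563, 'cy': 240.531, 'hand_eye': [[0.0001, -0.9444, -0.3288, 0.085], [1.0, -0.0002, 0.0007, 0.0005], [-0.0007, -0.3288, 0.9444, -0.1177], [0.0, 0.0, 0.0, 1.0]]}
```

View pics/top0.png

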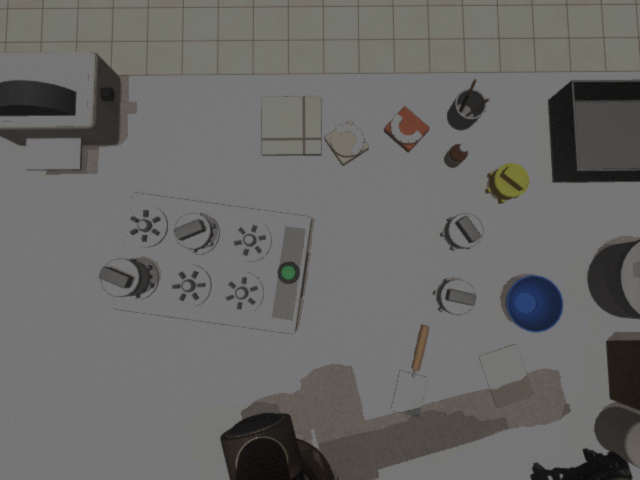

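View pics/side0.png

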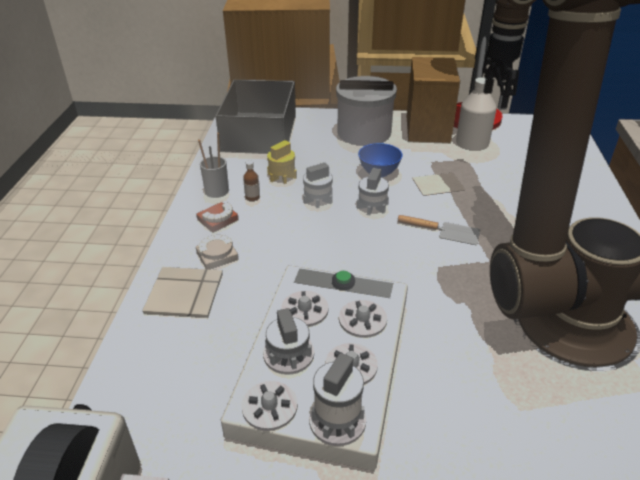

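Top view: big jar at about (122,277) on a drive, small jar at (192,231), four empty drives at (147,227), (192,287), (252,240) and (241,292), and the green button at (288,272). Two white jars are waiting at (464,231) and (457,297). The yellow look-alike at (510,181) is to be ignored. The side view agrees and shows everything upright.

```bash
cat > h.py <<'E'
from bench import sensors, optics, spotter
import cv2,numpy as np
from scipy.spatial.transform import Rotation as R
def tool(s=None):
    s=s or sensors.state();q=s["eef_rot"];T=np.eye(4)
    T[:3,:3]=R.from_quat([q[1],q[2],q[3],q[0]]).as_matrix();T[:3,3]=s["tool_pos"];return T
def cam(c,T=None):
    k=optics.calibration(c);K=np.array([[k["fx"],0,k["cx"]],[0,k["fy"],k["cy"]],[0,0,1]])
    return K,(k["cam_to_world"] if c!="wrist" else (tool() if T is None else T)@np.array(k["hand_eye"]))
def p2w(uv,z,c,T=None):
    K,M=cam(c,T);M=np.array(M);d=M[:3,:3]@np.linalg.solve(K,[uv[0],uv[1],1]);return M[:3,3]+d*(z-M[2,3])/d[2]
def w2p(p,c,T=None):
    K,M=cam(c,T);q=K@(np.linalg.inv(M)@np.append(p,1))[:3];return q[:2]/q[2]
def rectify(im,c,x0,y0,w,h,z,T=None,s=1000):
    "metric picture of plane z centred x0,y0: up = +x, left = +y, s px/m"
    pts=[(x0+a*h/2,y0+b*w/2) for a,b in((1,1),(1,-1),(-1,-1),(-1,1))]
    src=np.float32([w2p([*p,z],c,T) for p in pts]);W,H=int(w*s),int(h*s)
    return cv2.warpPerspective(im,cv2.getPerspectiveTransform(src,np.float32([[0,0],[W,0],[W,H],[0,H]])),(W,H),flags=cv2.INTER_CUBIC)
def go(xyz=None,yaw=None):
    "shift in present tool axes, tilt fix, then turn about tool z (deg)"
    T=tool();yw=np.degrees(np.arctan2(T[1,0],T[0,0]));t=T[2,2]
    print("tcp",T[:3,3].round(4),"yaw %.1f"%yw,"tilt",T[:2,2].round(3))
    if xyz is not None:print("shift tool xyz",(T[:3,:3].T@(np.array(xyz)-T[:3,3])).round(4))
    if yaw is not None:print("turn about z %.1f"%-((yaw-yw+90)%180-90))
E
python3 - <<'E'
from h import *
for n,uv,z in(("big",(124,274),.131),("small",(191,232),.109),("D",(254,241),.06),("D",(191,287),.06),("D",(144,227),.06),("D",(241,290),.06),("start",(288,272),.07),("j1",(464,231),.08),("j2",(457,297),.08),("jy",(510,181),.08)): print(n,p2w(uv,z,"top").round(3))
go([.48,.12,.36],-5)
E
```

```text
big [0.473 0.314 0.131]
small [0.56  0.184 0.109]
D [0.545 0.059 0.06 ]
D [0.446 0.195 0.06 ]
D [0.578 0.3   0.06 ]
D [0.438 0.087 0.06 ]
start [ 0.476 -0.016  0.07 ]
j1 [ 0.56  -0.397  0.08 ]
j2 [ 0.419 -0.377  0.08 ]
jy [ 0.669 -0.502  0.08 ]
tcp [ 0.1308 -0.5084  0.2562] yaw 14.4 tilt [-0.  0.]
shift tool xyz [ 0.4948 -0.5216 -0.1037]
turn about z 19.4
```

```bash
python3 -m creep '[0,0,0,0.040,-0.043,-0.009,-1, 0,0,0,0.040,-0.043,-0.009,-1, 0,0,0,0.040,-0.043,-0.009,-1, 0,0,0,0.040,-0.043,-0.009,-1, 0,0,0,0.040,-0.043,-0.009,-1, 0,0,0,0.040,-0.043,-0.009,-1, 0,0,0,0.040,-0.043,-0.009,-1, 0,0,0,0.040,-0.043,-0.009,-1]'; python3 -m creep '[0,0,0,0.040,-0.043,-0.009,-1, 0,0,0,0.040,-0.043,-0.009,-1, 0,0,0,0.040,-0.043,-0.009,-1, 0,0,0,0.040,-0.043,-0.009,-1,0,0,0,0.035,-0.04,-0.01,-1,0,0,9.7,0,0,0,-1,0,0,9.7,0,0,0,-1,0,0,0,0,0,0,-1]'
python3 - <<'E'
from h import *
go([.48,.12,.36],-5);np.save("T1.npy",tool())
im=optics.read_camera("wrist");cv2.imwrite("pics/w1raw.png",im[:,:,::-1])
print([(np.round(d["location"]).tolist(),round(d["score"],2),p2w(d["location"],.06,"wrist").round(3)) for d in spotter.place_of("drive_a","wrist")])
E
```

```text
t: 1.45
tool_pos: [0.3601, -0.0873, 0.3303]
eef_rot: [0.0, 0.993, 0.121, 0.002]
force: [0.4, -1.0, 0.0]
gripper_width: 0.0853
t: 2.45
tool_pos: [0.5221, 0.0662, 0.3779]
eef_rot: [-0.044, 0.998, 0.041, -0.006]
force: [0.4, 0.0, 0.3]
gripper_width: 0.0851
tcp [0.5221 0.0662 0.3779] yaw 4.7 tilt [-0.015  0.088]
shift tool xyz [-0.0374 -0.0552  0.0231]
turn about z 9.7
[([358.0, 158.0], 0.76, array([0.542, 0.069, 0.06 ])), ([139.0, 99.0], 0.69, array([0.58 , 0.297, 0.06 ])), ([333.0, 254.0], 0.66, array([0.434, 0.086, 0.06 ])), ([233.0, 232.0], 0.66, array([0.448, 0.198, 0.06 ]))]
```

View pics/w1raw.png

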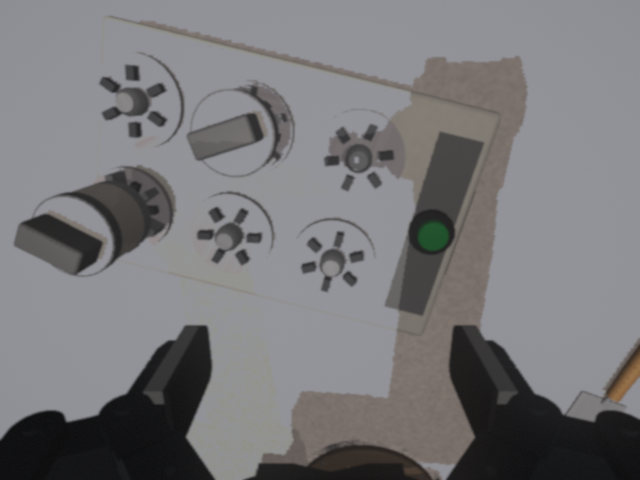

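The wrist view shows four empty drives with dark teeth around (132,100), (230,235), (358,157) and (332,262). The button is at (433,235). I'll level the tool and fit the drives numerically.

```bash
cat >> h.py <<'E'
def level():
    T=tool();d=T[:3,:3].T@np.array([0,0,-1.]);print("level rotvec deg",np.degrees(np.cross([0,0,1],d)).round(2))
def teeth(im,T,c0,pic=None):
    "fit centre and tooth angle (deg, mod 60) of an empty drive near c0, tooth tops at z=.078"
    a=rectify(im,"wrist",c0[0],c0[1],.11,.11,.078,T,4000);g=cv2.GaussianBlur(cv2.cvtColor(a,cv2.COLOR_RGB2GRAY),(9,9),0)
    b=(g<70).astype(np.uint8);n,l,st,ce=cv2.connectedComponentsWithStats(b)
    if pic:cv2.imwrite(pic,a[:,:,::-1])
    P=[(c0[0]-(y-220)/4000,c0[1]-(x-220)/4000) for (x,y),s in zip(ce[1:],st[1:]) if 500<s[4]<5000]
    return np.array(P),g
def fit(P,c0,r=.027):
    from scipy.optimize import least_squares
    P=P[abs(np.hypot(*(P-c0[:2]).T)-r)<.016]
    f=lambda v:np.concatenate([(lambda d,t:np.r_[np.hypot(*d.T)-v[3],v[3]*np.sin(6*(t-v[2]))/6])(P-v[:2],np.arctan2(*(P-v[:2]).T[::-1]))])
    best=min((least_squares(f,[c0[0],c0[1],a,r],loss="soft_l1",f_scale=.001) for a in np.radians([0,15,30,45])),key=lambda o:o.cost)
    return best.x[:2].round(4),round(np.degrees(best.x[2])%60,1),round(best.x[3],4),len(P),best.cost
E
python3 - <<'E'
from h import *
T=np.load("T1.npy");im=cv2.imread("pics/w1raw.png")[:,:,::-1].copy()
level();rows=[]
for i,c in enumerate([(.542,.069),(.58,.297),(.434,.086),(.448,.198)]):
    P,g=teeth(im,T,c,f"pics/t{i}.png");print(fit(P,c),g.min(),np.median(g));rows.append(cv2.imread(f"pics/t{i}.png"))
cv2.imwrite("pics/t.png",cv2.resize(np.hstack(rows),(800,200)))
E
```

```text
level rotvec deg [-5.1   0.41  0.  ]
(array([0.545 , 0.0661]), np.float64(41.1), np.float64(0.0251), 4, np.float64(2.495636555846466e-06)) 50 147.0
(array([0.5792, 0.2904]), np.float64(28.3), np.float64(0.0265), 7, np.float64(1.8502945471168157e-05)) 39 146.0
(array([0.4355, 0.0827]), np.float64(49.9), np.float64(0.0265), 4, np.float64(4.225751033769882e-07)) 46 148.0
(array([0.4505, 0.195 ]), np.float64(2.7), np.float64(0.0264), 7, np.float64(1.8331072010334776e-05)) 44 147.0
```

View pics/t.png

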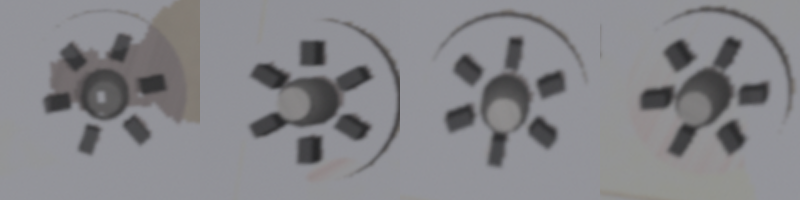

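```bash
python3 -m creep '[-5.1,0.4,5,0,0,0,-1,0,0,5,0,0,0,-1]'
python3 - <<'E'
from h import *
level();go([.562,.178,.31])
E
```

```text
t: 2.8
tool_pos: [0.5232, 0.0113, 0.3785]
eef_rot: [-0.022, 1.0, 0.0, -0.003]
force: [1.2, -0.5, -0.1]
gripper_width: 0.0852
level rotvec deg [-2.48  0.36  0.  ]
tcp [0.5232 0.0113 0.3785] yaw 0.0 tilt [-0.006  0.043]
shift tool xyz [ 0.0393 -0.1636  0.0754]
```

```bash
python3 -m creep '[0,0,0,0,0,0,-1,0,0,0,0,0,0,-1]';python3 -m creep '[-2.5,0.4,0,0,0,0,-1,0,0,0,0,0,0,-1]';python3 -m creep '[0,0,0,0.01,-0.04,0.02,-1,0,0,0,0,0,0,-1]'
python3 - <<'E'
from h import *
level();go([.562,.178,.31]);s=sensors.state();print(s["joint_pos"],s["joint_vel"])
E
```

```text
t: 3.05
tool_pos: [0.5229, 0.0124, 0.3789]
eef_rot: [-0.022, 1.0, 0.001, -0.003]
force: [-0.2, 0.7, 0.2]
gripper_width: 0.0855
t: 3.3
tool_pos: [0.5229, 0.0085, 0.3791]
eef_rot: [-0.002, 1.0, 0.008, 0.001]
force: [-0.8, 0.4, -0.1]
gripper_width: 0.0853
t: 3.55
tool_pos: [0.5332, 0.0306, 0.3592]
eef_rot: [-0.011, 1.0, 0.024, 0.001]
force: [-0.1, -0.0, 0.3]
gripper_width: 0.0855
level rotvec deg [-1.21 -0.13  0.  ]
tcp [0.5332 0.0306 0.3592] yaw 2.7 tilt [0.001 0.021]
shift tool xyz [ 0.0356 -0.1448  0.0524]
[0.04656121 0.16687744 0.23523624 1.6368706  0.02117541 3.14059655] [-0.01129196 -0.03034605  0.0454612   0.02921706 -0.01166279  0.00030324]
```

```bash
cat >> h.py <<'E'
def go(xyz=None,yaw=None,mod=180):
    T=tool();j=np.degrees(sensors.state()["joint_pos"]);yw=np.degrees(np.arctan2(T[1,0],T[0,0]))
    d=T[:3,:3].T@np.array([0,0,-1.])
    print("tcp",T[:3,3].round(4),"yaw %.1f j6 %.0f"%(yw,j[5]),"level",np.degrees(np.cross([0,0,1],d)).round(1))
    if xyz is not None:
        print("shift",(T[:3,:3].T@(np.array(xyz)-T[:3,3])).round(4))
        if yaw is not None:
            j1=np.degrees(np.arctan2(xyz[1],xyz[0]))
            for k in range(-6,7):
                y=yaw+k*mod;j6=j1+180-y
                if abs(j6)<172:print("  yaw %.1f -> turn %.1f, j6 %.0f"%(y,-((y)-(j[0]+180-j[5])),j6))
E
python3 -m creep '[0,0,0,0,0,0,-1,0,0,-10,0,-0.02,0.006,-1,0,0,-10,0,-0.02,0.006,-1,0,0,-10,0,-0.02,0.006,-1,0,0,-10,0,-0.02,0.006,-1,0,0,-10,0,-0.02,0.006,-1,0,0,-10,0,0,0,-1,0,0,-10,0,0,0,-1]'
python3 -m creep '[0,0,-10,0,0,0,-1,0,0,-10,0,0,0,-1,0,0,-10,0,0,0,-1,0,0,0,0,0,0,-1,0,0,0,0,0,0,-1]'
python3 - <<'E'
from h import *
go([.562,.178,.31],105)
E
```

```text
t: 4.55
tool_pos: [0.4932, 0.1211, 0.3363]
eef_rot: [-0.006, 0.794, 0.608, 0.01]
force: [0.6, -0.7, -0.7]
gripper_width: 0.0854
t: 5.18
tool_pos: [0.4928, 0.1199, 0.3404]
eef_rot: [-0.002, 0.605, 0.796, 0.013]
force: [-0.3, 0.1, -0.1]
gripper_width: 0.0858
tcp [0.4928 0.1199 0.3404] yaw 105.5 j6 88 level [ 1.  -1.1  0. ]
shift [0.037  0.0816 0.0325]
  yaw 105.0 -> turn 0.5, j6 93
  yaw 285.0 -> turn -179.5, j6 -87
```

```bash
python3 -m creep '[1,-1,0,0.018,0.041,0.015,-1,0,0,0,0.018,0.041,0.015,-1,0,0,0,0,0,0,-1,0,0,0,0,0,0,-1]'
cat >> h.py <<'E'
def bar(ztop,c0,name,cm="wrist",w=.12):
    "rectified crop at the height of the bar's top, for picking the bar; also returns grey"
    T=tool();im=optics.read_camera(cm);a=rectify(im,cm,c0[0],c0[1],w,w,ztop,T,400/w)
    cv2.imwrite(f"pics/{name}.png",a[:,:,::-1]);np.save(f"pics/{name}.npy",T);cv2.imwrite(f"pics/{name}_raw.png",im[:,:,::-1]);return a
E
python3 - <<'E'
from h import *
go([.562,.178,.31],105)
bar(.150,(.562,.178),"s1")
a=bar(.194,(.47,.31),"b1")
im=np.hstack([cv2.imread("pics/s1.png"),cv2.imread("pics/b1.png")]);cv2.imwrite("pics/sb1.png",im)
E
```

```text
t: 5.68
tool_pos: [0.5641, 0.1772, 0.3126]
eef_rot: [0.001, 0.61, 0.793, 0.001]
force: [-0.5, -0.3, -0.2]
gripper_width: 0.0853
tcp [0.5641 0.1772 0.3126] yaw 104.9 j6 93 level [ 0.1 -0.   0. ]
shift [ 0.0013 -0.0018  0.0026]
  yaw 105.0 -> turn -0.1, j6 93
  yaw 285.0 -> turn -180.1, j6 -87
```

View pics/sb1.png

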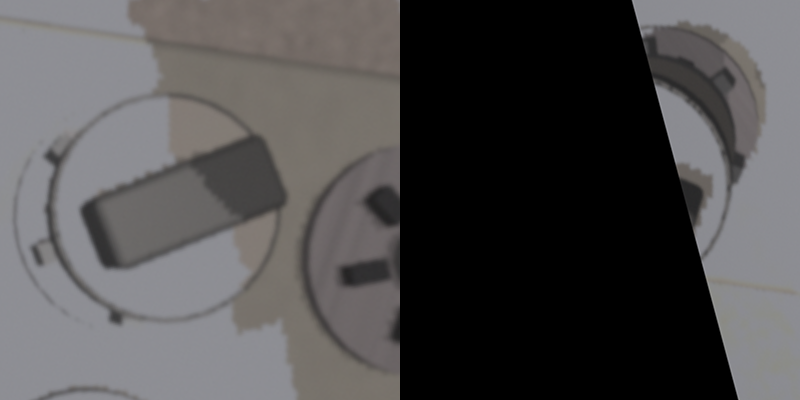

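Left crop: the small jar's bar runs from (98,235) to (274,168), with its centre at (192,202), so (.5615,.1805) at yaw 111.5°. Bar length reads about 54 mm, against 56 mm listed. The right crop shows the big jar mostly outside the view.

```bash
python3 -m creep '[0,0,-6.6,0.004,-0.002,0.03,-0.3,0,0,0,0,0,0.03,-0.3,0,0,0,0,0,0.03,-0.3,0,0,0,0,0,0,-0.3]'
python3 - <<'E'
from h import *
go([.5615,.1805,.149],111.5)
E
```

```text
t: 6.28
tool_pos: [0.5598, 0.1781, 0.2256]
eef_rot: [0.003, 0.563, 0.826, 0.004]
force: [0.1, -0.0, 0.2]
gripper_width: 0.0553
tcp [0.5598 0.1781 0.2256] yaw 111.4 j6 86 level [ 0.6  0.1 -0. ]
shift [0.0017 0.0017 0.0766]
  yaw 111.5 -> turn -0.1, j6 86
  yaw 291.5 -> turn -180.1, j6 -94
```

```bash
python3 -m creep '[0.5,0,0,0.002,0.002,0.025,-0.3,0,0,0,0,0,0.025,-0.3,0,0,0,0,0,0.02,-0.3,0,0,0,0,0,0,-0.3]' 50
python3 - <<'E'
from h import *
go([.5615,.1805,.149],111.5)
E
```

```text
t: 6.78
tool_pos: [0.5633, 0.18, 0.1635]
eef_rot: [0.004, 0.564, 0.825, 0.005]
force: [-0.3, 0.3, 0.4]
gripper_width: 0.0552
tcp [0.5633 0.18   0.1635] yaw 111.3 j6 86 level [ 0.7  0.1 -0. ]
shift [ 0.0011 -0.0017  0.0145]
  yaw 111.5 -> turn -0.2, j6 86
  yaw 291.5 -> turn -180.2, j6 -94
```

```bash
python3 -m creep '[0.7,0,0,0.001,-0.002,0.014,-0.3,0,0,0,0,0,0.001,-0.3,0,0,0,0,0,0,1,0,0,0,0,0,0,1,0,0,0,0,0,0,1,0,0,0,0,0,0,1]' 50
python3 - <<'E'
from h import *
go([.5615,.1805,.149],111.5)
E
```

```text
t: 7.52
tool_pos: [0.5626, 0.1806, 0.1521]
eef_rot: [0.002, 0.565, 0.825, 0.002]
force: [-0.5, 0.8, -1.0]
gripper_width: 0.023
tcp [0.5626 0.1806 0.1521] yaw 111.2 j6 87 level [ 0.3  0.1 -0. ]
shift [ 0.0003 -0.0011  0.0031]
  yaw 111.5 -> turn -0.3, j6 86
  yaw 291.5 -> turn -180.3, j6 -94
```

```bash
python3 -m creep '[0,0,0,0,0,-0.015,1,0,0,0,0,0,-0.03,1,0,0,0,0,0,-0.04,1,0,0,0,0,0,-0.04,1,0,0,0,0,0,0,1]';python3 -m creep '[0,0,0,-0.036,-0.029,0,1,0,0,0,-0.036,-0.029,0,1,0,0,0,-0.036,-0.029,0,1,0,0,0,-0.036,-0.029,0,1,0,0,0,-0.036,-0.029,0,1,0,0,0,-0.036,-0.029,0,1,0,0,0,-0.036,-0.029,0,1,0,0,0,-0.036,-0.029,0,1]';python3 -m creep '[0,0,0,0,0,0,1,0,0,0,0,0,0,1]'
python3 - <<'E'
from h import *
go([.45,-.17,.084],111)
E
```

```text
t: 8.15
tool_pos: [0.5611, 0.1804, 0.2834]
eef_rot: [0.002, 0.565, 0.825, 0.001]
force: [-0.8, 0.4, -2.6]
gripper_width: 0.0231
t: 9.15
tool_pos: [0.4448, -0.1793, 0.2763]
eef_rot: [-0.001, 0.562, 0.827, -0.001]
force: [0.9, -0.6, -1.7]
gripper_width: 0.023
t: 9.4
tool_pos: [0.443, -0.1815, 0.2748]
eef_rot: [-0.002, 0.564, 0.826, -0.001]
force: [0.0, 0.4, -3.3]
gripper_width: 0.0228
tcp [ 0.443  -0.1815  0.2748] yaw 111.3 j6 46 level [-0.2 -0.2  0. ]
shift [0.0077 0.0115 0.1907]
  yaw 111.0 -> turn 0.3, j6 48
  yaw 291.0 -> turn -179.7, j6 -132
```

```bash
python3 -m creep '[0,0,0,0,0,0.045,1,0,0,0,0,0,0.045,1,0,0,0,0,0,0.045,1,0,0,0,0,0,0.03,1,0,0,0,0,0,0,1]'
python3 - <<'E'
from h import *
go([.443,-.1815,.084],111);print(sensors.state()["force"].round(1) if hasattr(sensors.state()["force"],"round") else sensors.state()["force"])
E
```

```text
t: 10.02
tool_pos: [0.4436, -0.1762, 0.1045]
eef_rot: [-0.002, 0.561, 0.828, -0.0]
force: [0.4, 0.5, -2.2]
gripper_width: 0.0227
tcp [ 0.4436 -0.1762  0.1045] yaw 111.8 j6 47 level [-0.2 -0.2  0. ]
shift [-0.0048 -0.0025  0.0205]
  yaw 111.0 -> turn 0.8, j6 47
  yaw 291.0 -> turn -179.2, j6 -133
[ 0.4  0.5 -2.2]
```

```bash
python3 -m creep '[0,0,0,0,0,0.012,1,0,0,0,0,0,0.006,1,0,0,0,0,0,0.004,1,0,0,0,0,0,0.003,1,0,0,0,0,0,0,1]'
```

```text
t: 10.65
tool_pos: [0.4464, -0.1761, 0.0852]
eef_rot: [0.002, 0.56, 0.829, 0.0]
force: [-0.2, -0.0, -2.8]
gripper_width: 0.0226
```

```bash
python3 -m creep '[0,0,0,0,0,0.002,1,0,0,0,0,0,0.002,1,0,0,0,0,0,0,0.6,0,0,0,0,0,0,0.2,0,0,0,0,0,0,-0.3,0,0,0,0,0,0,-0.3,0,0,0,0,0,-0.03,-0.3,0,0,0,0,0,-0.05,-0.3]';python3 -m creep '[0,0,0,0,0,-0.055,-0.3,0,0,0,0,0,-0.055,-0.3,0,0,0,0,0,-0.055,-0.3,0,0,0,0,0,-0.02,-0.3,0,0,0,0,0,0,-0.3]'
python3 - <<'E'
from h import *
go([.468,.305,.335],67)
E
```

```text
t: 11.65
tool_pos: [0.4449, -0.1758, 0.1619]
eef_rot: [-0.0, 0.56, 0.828, 0.0]
force: [0.4, 0.7, -0.9]
gripper_width: 0.0558
t: 12.28
tool_pos: [0.4456, -0.1761, 0.3557]
eef_rot: [0.003, 0.56, 0.828, 0.001]
force: [0.4, 0.6, -0.6]
gripper_width: 0.0553
tcp [ 0.4456 -0.1761  0.3557] yaw 111.9 j6 47 level [ 0.2  0.2 -0. ]
shift [0.4382 0.2    0.0199]
  yaw 67.0 -> turn 44.9, j6 146
  yaw 247.0 -> turn -135.1, j6 -34
```

```bash
python3 -m creep '[0,0,0,0.044,0.02,0.001,-0.3,0,0,0,0.044,0.02,0.001,-0.3,0,0,0,0.044,0.02,0.001,-0.3,0,0,0,0.044,0.02,0.001,-0.3,0,0,0,0.044,0.02,0.001,-0.3,0,0,0,0.044,0.02,0.001,-0.3,0,0,0,0.044,0.02,0.001,-0.3,0,0,0,0.044,0.02,0.001,-0.3]';python3 -m creep '[0,0,0,0.044,0.02,0.001,-0.3,0,0,0,0.02,0.01,0.001,-0.3,0,0,9,0,0,0,-0.3,0,0,9,0,0,0,-0.3,0,0,9,0,0,0,-0.3,0,0,9,0,0,0,-0.3,0,0,9,0,0,0,-0.3,0,0,0,0,0,0,-0.3]'
python3 - <<'E'
from h import *
go([.468,.305,.335],67)
E
```

```text
t: 13.28
tool_pos: [0.4627, 0.2182, 0.333]
eef_rot: [-0.003, 0.563, 0.826, -0.004]
force: [0.5, -0.1, -0.3]
gripper_width: 0.0558
t: 14.28
tool_pos: [0.4657, 0.2908, 0.3184]
eef_rot: [0.0, 0.842, 0.539, -0.014]
force: [-0.2, 0.1, -0.3]
gripper_width: 0.0555
tcp [0.4657 0.2908 0.3184] yaw 65.2 j6 147 level [-0.8  1.4  0. ]
shift [ 0.0134 -0.0041 -0.0169]
  yaw 67.0 -> turn -1.8, j6 146
  yaw 247.0 -> turn -181.8, j6 -34
```

```bash
python3 -m creep '[-0.8,1.4,-1.8,0.013,-0.004,-0.017,-0.3,0,0,0,0,0,0,-0.3,0,0,0,0,0,0,-0.3]'
python3 - <<'E'
from h import *
go([.468,.305,.335],67)
a=bar(.194,(.468,.305),"b2");T=np.load("pics/b2.npy");im=cv2.imread("pics/b2_raw.png")[:,:,::-1].copy()
b=rectify(im,"wrist",.51,.19,.36,.36,.078,T,400/.36)
cv2.imwrite("pics/b2v.png",np.hstack([a,b])[:,:,::-1])
for c in[(.562,.178),(.58,.29),(.45,.195),(.545,.066),(.436,.083)]:
    P,g=teeth(im,T,c);print(c,len(P) and fit(P,c))
E
```

```text
t: 14.65
tool_pos: [0.4682, 0.3052, 0.3361]
eef_rot: [-0.001, 0.832, 0.555, 0.001]
force: [0.0, 1.2, -0.2]
gripper_width: 0.0556
tcp [0.4682 0.3052 0.3361] yaw 67.4 j6 146 level [ 0.  -0.2  0. ]
shift [-0.0003 -0.0001  0.0011]
  yaw 67.0 -> turn 0.4, j6 146
  yaw 247.0 -> turn -179.6, j6 -34
(0.562, 0.178) (array([0.5609, 0.1833]), np.float64(51.8), np.float64(0.0264), 6, np.float64(9.291598886433383e-08))
(0.58, 0.29) (array([0.5772, 0.2948]), np.float64(59.0), np.float64(0.0265), 6, np.float64(1.762167747263778e-05))
(0.45, 0.195) (array([0.4489, 0.1998]), np.float64(32.7), np.float64(0.0266), 6, np.float64(3.3601312019535754e-08))
(0.545, 0.066) (array([0.5537, 0.0726]), np.float64(56.0), np.float64(0.0189), 2, np.float64(0.0))
(0.436, 0.083) (array([0.432 , 0.0877]), np.float64(50.1), np.float64(0.027), 5, np.float64(3.513991379131671e-07))
```

View pics/b2v.png

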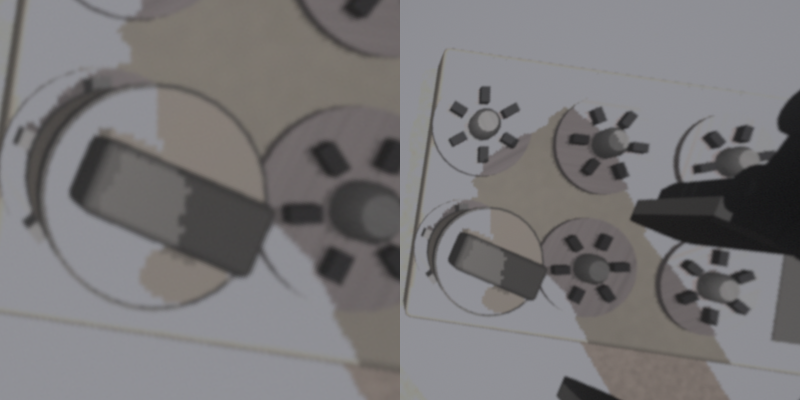

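Left crop: the big jar's bar is centred at (175,206), so (.4662,.3125) at yaw 66.6°. Right crop: drive B is now clear and centred at (608,143). My angle fit is ambiguous by 30°, so I'll fix that before using it.

```bash
sed -i 's/v\[3\]\*np.sin(6\*(t-v\[2\]))\/6/v[3]*2*np.sin(((t-v[2]+np.pi\/6)%(np.pi\/3)-np.pi\/6)\/2)/' h.py
python3 - <<'E'
from h import *
T=np.load("pics/b2.npy");im=cv2.imread("pics/b2_raw.png")[:,:,::-1].copy()
for c in[(.562,.178),(.58,.29),(.45,.195),(.436,.083)]:
    P,g=teeth(im,T,c);print(c,fit(P,c))
go([.4662,.3125,.194],66.6)
E
python3 -m creep '[0,0,0.8,0.006,-0.005,0.03,-0.3,0,0,0,0,0,0.03,-0.3,0,0,0,0,0,0.03,-0.3,0,0,0,0,0,0.02,-0.3,0,0,0,0,0,0,-0.3]'
python3 - <<'E'
from h import *
go([.4662,.3125,.195],66.6)
E
```

```text
(0.562, 0.178) (array([0.5609, 0.1833]), np.float64(21.8), np.float64(0.0264), 6, np.float64(9.292928395525846e-08))
(0.58, 0.29) (array([0.5779, 0.296 ]), np.float64(57.6), np.float64(0.0263), 6, np.float64(2.6090211045387657e-05))
(0.45, 0.195) (array([0.4489, 0.1998]), np.float64(32.7), np.float64(0.0266), 6, np.float64(3.360244152859404e-08))
(0.436, 0.083) (array([0.432 , 0.0877]), np.float64(50.1), np.float64(0.027), 5, np.float64(3.5170867424428343e-07))
tcp [0.4682 0.3052 0.3362] yaw 67.4 j6 146 level [ 0.  -0.2  0. ]
shift [ 0.0055 -0.0047  0.1423]
  yaw 66.6 -> turn 0.8, j6 147
  yaw 246.6 -> turn -179.2, j6 -33
t: 15.32
tool_pos: [0.4659, 0.313, 0.223]
eef_rot: [-0.001, 0.835, 0.55, 0.002]
force: [1.1, -0.2, 0.7]
gripper_width: 0.0557
tcp [0.4659 0.313  0.223 ] yaw 66.7 j6 147 level [ 0.  -0.2  0. ]
shift [-0.0004  0.0005  0.028 ]
  yaw 66.6 -> turn 0.1, j6 147
  yaw 246.6 -> turn -179.9, j6 -33
```

```bash
python3 -m creep '[0,0,0,0,0,0.022,-0.3,0,0,0,0,0,0.007,-0.3,0,0,0,0,0,0.001,-0.3,0,0,0,0,0,0,1,0,0,0,0,0,0,1,0,0,0,0,0,0,1,0,0,0,0,0,0,1]' 70; python3 -m creep '[0,0,0,0,0,-0.01,1,0,0,0,0,0,-0.03,1,0,0,0,0,0,-0.04,1,0,0,0,0,0,-0.03,1,0,0,0,0,0,-0.03,1,0,0,0,0,0,0,1]'
python3 - <<'E'
from h import *
go([.5615,.1805,.345],51.8,60)
E
```

```text
t: 16.2
tool_pos: [0.4674, 0.314, 0.1973]
eef_rot: [-0.001, 0.835, 0.55, 0.004]
force: [-0.2, -0.2, -2.0]
gripper_width: 0.0224
t: 16.95
tool_pos: [0.4657, 0.3125, 0.3418]
eef_rot: [-0.001, 0.835, 0.55, 0.003]
force: [-0.1, -0.2, -4.7]
gripper_width: 0.0226
tcp [0.4657 0.3125 0.3418] yaw 66.7 j6 147 level [ 0.1 -0.3  0. ]
shift [-0.0833  0.1402 -0.0033]
  yaw 51.8 -> turn 14.9, j6 146
  yaw 111.8 -> turn -45.1, j6 86
  yaw 171.8 -> turn -105.1, j6 26
  yaw 231.8 -> turn -165.1, j6 -34
  yaw 291.8 -> turn -225.1, j6 -94
  yaw 351.8 -> turn -285.1, j6 -154
```

```bash
python3 -m creep '[0,0,0,-0.028,0.047,0,1,0,0,0,-0.028,0.047,0,1,0,0,0,-0.028,0.047,0,1,0,0,7.5,0,0,0,1,0,0,7.5,0,0,0,1,0,0,0,0,0,0,1,0,0,0,0,0,0,1]'
python3 - <<'E'
from h import *
go([.562,.181,.197],51.8,60)
E
```

```text
t: 17.82
tool_pos: [0.564, 0.1754, 0.3306]
eef_rot: [-0.002, 0.9, 0.435, -0.004]
force: [-0.1, -0.5, -4.5]
gripper_width: 0.0223
tcp [0.564  0.1754 0.3306] yaw 51.6 j6 146 level [-0.4  0.3  0. ]
shift [ 0.004  -0.0041  0.1336]
  yaw 51.8 -> turn -0.2, j6 146
  yaw 111.8 -> turn -60.2, j6 86
  yaw 171.8 -> turn -120.2, j6 26
  yaw 231.8 -> turn -180.2, j6 -34
  yaw 291.8 -> turn -240.2, j6 -94
  yaw 351.8 -> turn -300.2, j6 -154
```

```bash
python3 -m creep '[-0.4,0.3,-0.2,0.004,-0.004,0.035,1,0,0,0,0,0,0.035,1,0,0,0,0,0,0.025,1,0,0,0,0,0,0,1,0,0,0,0,0,0,1]'
python3 - <<'E'
from h import *
go([.562,.181,.197],51.8,60)
E
```

```text
t: 18.45
tool_pos: [0.5621, 0.1827, 0.2332]
eef_rot: [0.0, 0.897, 0.441, 0.0]
force: [0.1, -0.1, -3.8]
gripper_width: 0.0228
tcp [0.5621 0.1827 0.2332] yaw 52.4 j6 146 level [ 0. -0.  0.]
shift [-0.0014  0.0009  0.0362]
  yaw 51.8 -> turn 0.6, j6 146
  yaw 111.8 -> turn -59.4, j6 86
  yaw 171.8 -> turn -119.4, j6 26
  yaw 231.8 -> turn -179.4, j6 -34
  yaw 291.8 -> turn -239.4, j6 -94
  yaw 351.8 -> turn -299.4, j6 -154
```

```bash
python3 -m creep '[0,0,0.5,-0.001,0.001,0.008,1,0,0,0,0,0,0.008,1,0,0,0,0,0,0,1]'; python3 -m creep '[0,0,0,0,0,0.006,1,0,0,0,0,0,0.006,1,0,0,0,0,0,0,1]'; python3 -m creep '[0,0,0,0,0,0.005,1,0,0,0,0,0,0.003,1,0,0,0,0,0,0,1]'
python3 - <<'E'
from h import *
go([.562,.181,.197],51.8,60)
E
```

```text
t: 18.82
tool_pos: [0.5634, 0.1816, 0.2185]
eef_rot: [0.0, 0.899, 0.438, 0.002]
force: [0.5, -0.4, -3.4]
gripper_width: 0.0228
t: 19.2
tool_pos: [0.5637, 0.1819, 0.2061]
eef_rot: [0.0, 0.899, 0.438, 0.003]
force: [-0.4, 0.1, -4.8]
gripper_width: 0.023
t: 19.58
tool_pos: [0.5638, 0.1819, 0.1976]
eef_rot: [0.0, 0.899, 0.438, 0.003]
force: [0.8, 1.1, -5.4]
gripper_width: 0.0229
tcp [0.5638 0.1819 0.1976] yaw 51.9 j6 146 level [ 0.2 -0.3  0. ]
shift [-0.0018 -0.0009  0.0006]
  yaw 51.8 -> turn 0.1, j6 146
  yaw 111.8 -> turn -59.9, j6 86
  yaw 171.8 -> turn -119.9, j6 26
  yaw 231.8 -> turn -179.9, j6 -34
  yaw 291.8 -> turn -239.9, j6 -94
  yaw 351.8 -> turn -299.9, j6 -154
```

```bash
python3 -m creep '[0,0,0,0,0,0.001,1,0,0,0,0,0,0,0.6,0,0,0,0,0,0,0.2,0,0,0,0,0,0,-0.2,0,0,0,0,0,0,-0.3,0,0,0,0,0,-0.02,-0.3,0,0,0,0,0,-0.05,-0.3,0,0,0,0,0,-0.05,-0.3]'
python3 - <<'E'
from h import *
go([.4662,.3125,.30],66.6)
E
```

```text
t: 20.58
tool_pos: [0.5622, 0.1812, 0.3178]
eef_rot: [0.0, 0.899, 0.438, 0.001]
force: [0.5, -0.4, 0.1]
gripper_width: 0.0556
tcp [0.5622 0.1812 0.3178] yaw 51.9 j6 146 level [ 0.1 -0.1  0. ]
shift [ 0.0441 -0.1566  0.0176]
  yaw 66.6 -> turn -14.7, j6 147
  yaw 246.6 -> turn -194.7, j6 -33
```

```bash
python3 -m creep '[0,0,0,0.015,-0.052,0.004,-0.3,0,0,0,0.015,-0.052,0.004,-0.3,0,0,0,0.012,-0.048,0.004,-0.3,0,0,0,0,0,0,-0.3,0,0,0,0,0,0,-0.3]'
python3 - <<'E'
from h import *
go([.4662,.3125,.30],51.8)
T=tool();im=optics.read_camera("wrist");cv2.imwrite("pics/a3_raw.png",im[:,:,::-1]);np.save("pics/a3.npy",T)
for c in[(.466,.3125),(.58,.29),(.45,.195),(.436,.083)]:
    P,g=teeth(im,T,c);print(c,fit(P,c))
a=rectify(im,"wrist",.51,.22,.32,.32,.078,T,400/.32);b=rectify(im,"wrist",.562,.181,.12,.12,.194,T,400/.12)
cv2.imwrite("pics/a3v.png",np.hstack([a,b])[:,:,::-1])
E
```

```text
t: 21.2
tool_pos: [0.4693, 0.3118, 0.3116]
eef_rot: [0.001, 0.9, 0.436, 0.007]
force: [-0.0, -0.3, -0.3]
gripper_width: 0.0557
tcp [0.4693 0.3118 0.3116] yaw 51.7 j6 162 level [ 0.4 -0.7  0. ]
shift [-0.0016 -0.003   0.0115]
  yaw 51.8 -> turn -0.1, j6 162
  yaw 231.8 -> turn -180.1, j6 -18
(0.466, 0.3125) (array([0.4673, 0.312 ]), np.float64(35.1), np.float64(0.0254), 4, np.float64(2.4040785526739885e-06))
(0.58, 0.29) (array([0.5765, 0.2943]), np.float64(0.7), np.float64(0.0263), 6, np.float64(2.8688746609501376e-05))
(0.45, 0.195) (array([0.4492, 0.1999]), np.float64(32.7), np.float64(0.0266), 4, np.float64(3.781135305641725e-08))Traceback (most recent call last):
  File "<stdin>", line 5, in <module>
  File "h.py", line 36, in fit
    P=P[abs(np.hypot(*(P-c0[:2]).T)-r)<.016]
                       ~^~~~~~~
ValueError: operands could not be broadcast together with shapes (0,) (2,)
```

```bash
python3 - <<'E'
from h import *
go([.4455,-.176,.20],111.8)
E
python3 -m creep '[0,0,-10,0,0,0,-0.3,0,0,-10,0,0,0,-0.3,0,0,-10,0,0,0,-0.3,0,0,-10,0,0,0,-0.3,0,0,-10,0,0,0,-0.3,0,0,-10,0,0,0,-0.3,0,0,0,0,0,0,-0.3]'
python3 - <<'E'
from h import *
go([.4455,-.176,.25],111.8)
E
```

```text
tcp [0.4694 0.3117 0.3115] yaw 51.7 j6 162 level [ 0.4 -0.7  0. ]
shift [-0.399   0.2826  0.1085]
  yaw 111.8 -> turn -60.1, j6 47
  yaw 291.8 -> turn -240.1, j6 -133
t: 22.12
tool_pos: [0.476, 0.3041, 0.3117]
eef_rot: [0.005, 0.554, 0.833, 0.006]
force: [0.0, 0.8, -0.6]
gripper_width: 0.0554
tcp [0.476  0.3041 0.3117] yaw 112.7 j6 100 level [ 0.9  0.1 -0. ]
shift [-0.4309 -0.2146  0.0592]
  yaw 111.8 -> turn 0.9, j6 47
  yaw 291.8 -> turn -179.1, j6 -133
```

```bash
python3 -m creep '[0.9,0,0.9,-0.048,-0.024,0,-0.3,0,0,0,-0.048,-0.024,0,-0.3,0,0,0,-0.048,-0.024,0,-0.3,0,0,0,-0.048,-0.024,0,-0.3,0,0,0,-0.048,-0.024,0,-0.3,0,0,0,-0.048,-0.024,0,-0.3,0,0,0,-0.048,-0.024,0,-0.3,0,0,0,-0.048,-0.024,0,-0.3]';python3 -m creep '[0,0,0,-0.045,-0.022,0,-0.3,0,0,0,0,0,0,-0.3,0,0,0,0,0,0,-0.3]'
python3 - <<'E'
from h import *
go([.4455,-.176,.20],111.8)
E
```

```text
t: 23.12
tool_pos: [0.4355, -0.1378, 0.3119]
eef_rot: [0.002, 0.574, 0.819, -0.001]
force: [0.7, -0.2, 0.4]
gripper_width: 0.0551
t: 23.5
tool_pos: [0.4284, -0.1941, 0.3121]
eef_rot: [0.002, 0.582, 0.813, -0.001]
force: [-0.1, 0.6, -0.5]
gripper_width: 0.0556
tcp [ 0.4284 -0.1941  0.3121] yaw 108.8 j6 47 level [ 0.1  0.3 -0. ]
shift [0.0122 0.0219 0.1121]
  yaw 111.8 -> turn -3.0, j6 47
  yaw 291.8 -> turn -183.0, j6 -133
```

```bash
python3 -m creep '[0,0,-3,0.012,0.022,0.03,-0.3,0,0,0,0,0,0.04,-0.3,0,0,0,0,0,0.04,-0.3,0,0,0,0,0,0,-0.3,0,0,0,0,0,0,-0.3]'
python3 - <<'E'
from h import *
go([.4455,-.176,.083],111.8)
bar(.082,(.4455,-.176),"s4",w=.12)
E
```

```text
t: 24.12
tool_pos: [0.448, -0.1714, 0.2024]
eef_rot: [0.004, 0.559, 0.829, 0.0]
force: [0.4, -1.1, 0.4]
gripper_width: 0.0553
tcp [ 0.448  -0.1714  0.2024] yaw 112.0 j6 47 level [ 0.3  0.4 -0. ]
shift [-0.0024 -0.0046  0.1194]
  yaw 111.8 -> turn 0.2, j6 47
  yaw 291.8 -> turn -179.8, j6 -133
```

View pics/s4.png

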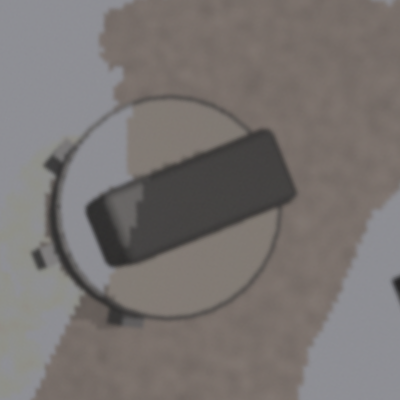

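The small jar stands upright where I set it down, with its bar centre at (196,195), so (.4467,-.175).

```bash
python3 -m creep '[0.3,0.4,0,-0.003,-0.003,0.04,-0.3,0,0,0,0,0,0.04,-0.3,0,0,0,0,0,0.032,-0.3,0,0,0,0,0,0,-0.3]'
python3 - <<'E'
from h import *
go([.4467,-.1753,.0835],111.8)
E
```

```text
t: 24.68
tool_pos: [0.4524, -0.1774, 0.0961]
eef_rot: [0.007, 0.56, 0.829, 0.001]
force: [-0.3, -0.4, 0.8]
gripper_width: 0.0553
tcp [ 0.4524 -0.1774  0.0961] yaw 111.9 j6 47 level [ 0.6  0.6 -0. ]
shift [ 0.0042 -0.0047  0.0126]
  yaw 111.8 -> turn 0.1, j6 47
  yaw 291.8 -> turn -179.9, j6 -133
```

```bash
python3 -m creep '[0.6,0.6,0,0.004,-0.005,0.010,-0.3,0,0,0,0,0,0.001,-0.3,0,0,0,0,0,0,1,0,0,0,0,0,0,1,0,0,0,0,0,0,1,0,0,0,0,0,0,1]' 50
python3 - <<'E'
from h import *
go([.467,.3122,.28],66.2,60)
E
python3 -m creep '[0,0,0,0,0,-0.02,1,0,0,0,0,0,-0.05,1,0,0,0,0,0,-0.055,1,0,0,0,0,0,-0.055,1,0,0,0,0,0,-0.055,1,0,0,0,0,0,0,1]'
python3 - <<'E'
from h import *
go([.467,.3122,.28],66.2,60)
E
```

```text
t: 25.42
tool_pos: [0.449, -0.1766, 0.0899]
eef_rot: [0.003, 0.56, 0.829, 0.001]
force: [-0.6, 0.7, -2.2]
gripper_width: 0.0227
tcp [ 0.449  -0.1766  0.0899] yaw 111.9 j6 47 level [ 0.2  0.2 -0. ]
shift [ 0.4461  0.1999 -0.191 ]
  yaw 66.2 -> turn 45.7, j6 148
  yaw 126.2 -> turn -14.3, j6 88
  yaw 186.2 -> turn -74.3, j6 28
  yaw 246.2 -> turn -134.3, j6 -32
  yaw 306.2 -> turn -194.3, j6 -92
  yaw 366.2 -> turn -254.3, j6 -152
t: 26.18
tool_pos: [0.4465, -0.1755, 0.3295]
eef_rot: [-0.0, 0.56, 0.829, 0.0]
force: [1.0, 0.5, -3.1]
gripper_width: 0.0231
tcp [ 0.4465 -0.1755  0.3295] yaw 111.9 j6 47 level [ 0. -0.  0.]
shift [0.4448 0.2011 0.0497]
  yaw 66.2 -> turn 45.7, j6 148
  yaw 126.2 -> turn -14.3, j6 88
  yaw 186.2 -> turn -74.3, j6 28
  yaw 246.2 -> turn -134.3, j6 -32
  yaw 306.2 -> turn -194.3, j6 -92
  yaw 366.2 -> turn -254.3, j6 -152
```

```bash
python3 -m creep '[0,0,0,0.043,0.02,0,1,0,0,0,0.043,0.02,0,1,0,0,0,0.043,0.02,0,1,0,0,0,0.043,0.02,0,1,0,0,0,0.043,0.02,0,1,0,0,0,0.043,0.02,0,1,0,0,0,0.043,0.02,0,1,0,0,0,0.043,0.02,0,1]';python3 -m creep '[0,0,-7,0.043,0.02,0,1,0,0,-7,0,0,0,1,0,0,0,0,0,0,1,0,0,0,0,0,0,1]'
python3 - <<'E'
from h import *
go([.467,.3122,.195],126.2,180)
E
```

```text
t: 27.18
tool_pos: [0.4661, 0.2112, 0.3174]
eef_rot: [-0.005, 0.563, 0.826, -0.005]
force: [0.8, -0.4, -2.1]
gripper_width: 0.023
t: 27.68
tool_pos: [0.4673, 0.263, 0.3099]
eef_rot: [-0.009, 0.454, 0.891, -0.008]
force: [0.6, -0.3, -2.5]
gripper_width: 0.0226
tcp [0.4673 0.263  0.3099] yaw 126.0 j6 83 level [-1.3 -0.4  0. ]
shift [0.0391 0.0312 0.1145]
  yaw 126.2 -> turn -0.2, j6 88
  yaw 306.2 -> turn -180.2, j6 -92
```

```bash
python3 -m creep '[-1.3,-0.4,0,0.039,0.031,0.01,1,0,0,0,0,0,0.03,1,0,0,0,0,0,0.04,1,0,0,0,0,0,0.025,1,0,0,0,0,0,0,1,0,0,0,0,0,0,1]'
python3 - <<'E'
from h import *
go([.467,.3122,.158],126.2,180)
E
```

```text
t: 28.42
tool_pos: [0.4705, 0.3101, 0.2022]
eef_rot: [0.001, 0.461, 0.887, 0.001]
force: [-0.8, 0.1, -3.0]
gripper_width: 0.0227
tcp [0.4705 0.3101 0.2022] yaw 125.1 j6 88 level [ 0.2 -0.   0. ]
shift [ 0.0038 -0.0018  0.0442]
  yaw 126.2 -> turn -1.1, j6 88
  yaw 306.2 -> turn -181.1, j6 -92
```

```bash
python3 -m creep '[0,0,-1.1,0.004,-0.002,0.01,1,0,0,0,0,0,0.006,1,0,0,0,0,0,0,1]'
python3 - <<'E'
from h import *
go([.467,.3122,.158],126.2,180)
E
```

```text
t: 28.8
tool_pos: [0.4674, 0.3127, 0.1877]
eef_rot: [0.001, 0.453, 0.892, 0.003]
force: [-0.5, -0.5, -2.6]
gripper_width: 0.0227
tcp [0.4674 0.3127 0.1877] yaw 126.2 j6 88 level [ 0.4 -0.   0. ]
shift [-0.0002 -0.0008  0.0297]
  yaw 126.2 -> turn -0.0, j6 88
  yaw 306.2 -> turn -180.0, j6 -92
```

```bash
python3 -m creep '[0.4,0,0,0,-0.001,0.008,1,0,0,0,0,0,0.008,1,0,0,0,0,0,0,1]';python3 -m creep '[0,0,0,0,0,0.007,1,0,0,0,0,0,0.005,1,0,0,0,0,0,0,1]'
python3 - <<'E'
from h import *
go([.467,.3122,.158],126.2,180)
E
```

```text
t: 29.18
tool_pos: [0.4667, 0.3122, 0.1707]
eef_rot: [-0.0, 0.453, 0.892, -0.0]
force: [-0.0, -0.5, -3.0]
gripper_width: 0.0228
t: 29.55
tool_pos: [0.4668, 0.3122, 0.1581]
eef_rot: [-0.0, 0.453, 0.892, -0.0]
force: [0.5, -0.7, -2.7]
gripper_width: 0.0228
tcp [0.4668 0.3122 0.1581] yaw 126.2 j6 88 level [-0.  0.  0.]
shift [-0.0002  0.0001  0.0001]
  yaw 126.2 -> turn -0.0, j6 88
  yaw 306.2 -> turn -180.0, j6 -92
```

```bash
python3 -m creep '[0,0,0,0,0,0.001,1,0,0,0,0,0,0,0.6,0,0,0,0,0,0,0.2,0,0,0,0,0,0,-0.2,0,0,0,0,0,0,-0.3,0,0,0,0,0,-0.02,-0.3,0,0,0,0,0,-0.05,-0.3,0,0,0,0,0,-0.05,-0.3]'
python3 - <<'E'
from h import *
go([.47,.085,.30],126)
E
```

```text
t: 30.55
tool_pos: [0.4658, 0.3116, 0.2772]
eef_rot: [-0.001, 0.453, 0.892, -0.002]
force: [0.4, 0.6, -0.2]
gripper_width: 0.0555
tcp [0.4658 0.3116 0.2772] yaw 126.2 j6 88 level [-0.3 -0.   0. ]
shift [-0.1854 -0.1304 -0.0221]
  yaw 126.0 -> turn 0.2, j6 64
  yaw 306.0 -> turn -179.8, j6 -116
```

```bash
python3 -m creep '[0,0,0,-0.037,-0.026,-0.006,-0.3,0,0,0,-0.037,-0.026,-0.006,-0.3,0,0,0,-0.037,-0.026,-0.006,-0.3,0,0,0,-0.037,-0.026,-0.006,-0.3,0,0,0,-0.037,-0.026,-0.006,-0.3,0,0,0,0,0,0,-0.3,0,0,0,0,0,0,-0.3]'
cat >> h.py <<'E'
def shot(name):
    T=tool();im=optics.read_camera("wrist");cv2.imwrite(f"pics/{name}_raw.png",im[:,:,::-1]);np.save(f"pics/{name}.npy",T);return im,T
E
python3 - <<'E'
from h import *
go([.47,.085,.30],126)
im,T=shot("d5");out=[]
for c in[(.434,.085),(.546,.068),(.449,.198)]:
    P,g=teeth(im,T,c)
    if len(P)>2:print(c,fit(P,c))
b=rectify(im,"wrist",.49,.09,.26,.26,.078,T,400/.26);a=rectify(im,"wrist",.5,.25,.26,.26,.18,T,400/.26)
cv2.imwrite("pics/d5v.png",np.hstack([a,b])[:,:,::-1])
im=optics.read_camera("top");cv2.imwrite("pics/top5.png",im[:,:,::-1])
print([(np.round(d["location"]).tolist(),round(d["score"],2)) for d in spotter.place_of("jar_1_mid","top")])
E
```

```text
t: 31.42
tool_pos: [0.4728, 0.0809, 0.3138]
eef_rot: [0.003, 0.452, 0.892, 0.002]
force: [-0.4, 0.7, -0.0]
gripper_width: 0.0555
tcp [0.4728 0.0809 0.3138] yaw 126.3 j6 63 level [ 0.4  0.1 -0. ]
shift [0.005  0.0001 0.0138]
  yaw 126.0 -> turn 0.3, j6 64
  yaw 306.0 -> turn -179.7, j6 -116
(0.546, 0.068) (array([0.5428, 0.0676]), np.float64(41.1), np.float64(0.0262), 6, np.float64(4.228208317596116e-07))
(0.449, 0.198) (array([0.4477, 0.1958]), np.float64(32.5), np.float64(0.0264), 3, np.float64(1.672764310588004e-08))
[]
```

View pics/d5v.png

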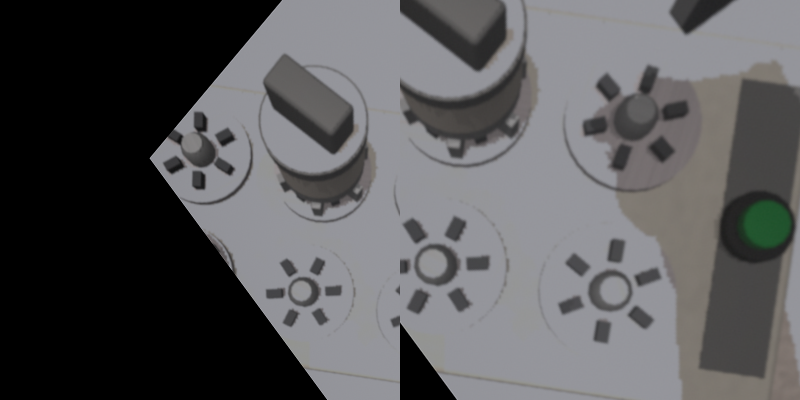

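View pics/top5.png

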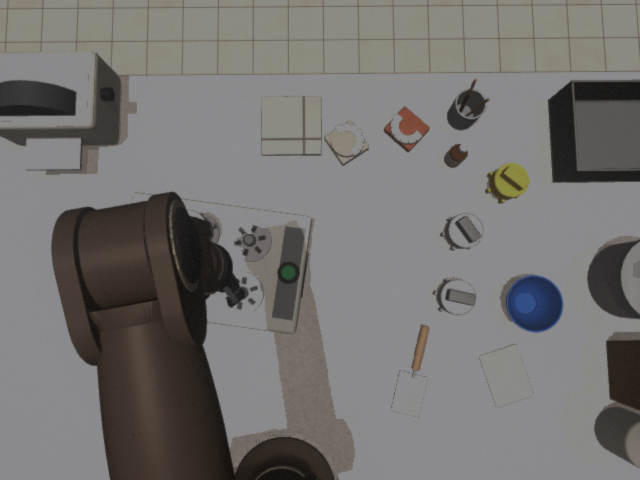

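The left crop shows the big jar home on B, upright. The right crop shows drive P1 at (635,117) and P3 at (608,288) empty, with the button at (767,225). Top view: the waiting jars are still at (464,231) and (457,297).

```bash
sed -i 's/def teeth(im,T,c0,pic=None)/def teeth(im,T,c0,pic=None,th=70)/;s/g<70/g<th/' h.py
python3 - <<'E'
from h import *
T=np.load("pics/d5.npy");im=cv2.imread("pics/d5_raw.png")[:,:,::-1].copy()
for th in(85,100):
  for c in[(.434,.085),(.449,.198)]:
    P,g=teeth(im,T,c,None,th)
    if len(P)>2:print(th,c,fit(P,c))
for z,uv in((.1,(457,297)),(.1,(462,231))):print(p2w(uv,z,"top"))
go([.42,-.37,.26],85)
E
```

```text
85 (0.434, 0.085) (array([0.431 , 0.0845]), np.float64(50.1), np.float64(0.0266), 6, np.float64(7.804450613179359e-09))
85 (0.449, 0.198) (array([0.4478, 0.1961]), np.float64(32.6), np.float64(0.0265), 6, np.float64(1.4016154479788989e-08))
100 (0.434, 0.085) (array([0.431 , 0.0844]), np.float64(50.2), np.float64(0.0266), 6, np.float64(9.871649041437224e-09))
100 (0.449, 0.198) (array([0.4479, 0.1961]), np.float64(32.6), np.float64(0.0265), 6, np.float64(1.842585493084914e-08))
[ 0.41912811 -0.37160276  0.1       ]
[ 0.5580262  -0.38732665  0.1       ]
tcp [0.4726 0.0817 0.3135] yaw 126.4 j6 63 level [ 0.3  0.1 -0. ]
shift [-0.3323 -0.3106  0.0527]
  yaw 85.0 -> turn 41.4, j6 54
  yaw 265.0 -> turn -138.6, j6 -126
```

```bash
python3 -m creep '[0,0,0,-0.041,-0.038,0.002,-0.3,0,0,0,-0.041,-0.038,0.002,-0.3,0,0,0,-0.041,-0.038,0.002,-0.3,0,0,0,-0.041,-0.038,0.002,-0.3,0,0,0,-0.041,-0.038,0.002,-0.3,0,0,0,-0.041,-0.038,0.002,-0.3,0,0,0,-0.041,-0.038,0.002,-0.3,0,0,0,-0.03,-0.03,0.002,-0.3]';python3 -m creep '[0,0,10,0,0,0.006,-0.3,0,0,10,0,0,0.006,-0.3,0,0,10,0,0,0.006,-0.3,0,0,10,0,0,0.006,-0.3,0,0,0,0,0,0,-0.3,0,0,0,0,0,0,-0.3]'
python3 - <<'E'
from h import *
go([.42,-.37,.25],85)
bar(.1,(.42,-.37),"j6",w=.14)
T=np.load("pics/j6.npy");im=cv2.imread("pics/j6_raw.png");b=rectify(im,"wrist",.56,-.39,.14,.14,.1,T,400/.14)
cv2.imwrite("pics/j6v.png",np.hstack([cv2.imread("pics/j6.png"),b]))
E
```

```text
t: 32.58
tool_pos: [0.4303, -0.3522, 0.2933]
eef_rot: [0.002, 0.44, 0.898, 0.003]
force: [0.3, 0.2, 0.2]
gripper_width: 0.0555
t: 33.33
tool_pos: [0.434, -0.3516, 0.2648]
eef_rot: [-0.002, 0.726, 0.688, 0.003]
force: [-0.1, 0.1, -0.7]
gripper_width: 0.0554
tcp [ 0.434  -0.3516  0.2648] yaw 87.0 j6 54 level [ 0.1 -0.4  0. ]
shift [-0.0192 -0.0131  0.0147]
  yaw 85.0 -> turn 2.0, j6 54
  yaw 265.0 -> turn -178.0, j6 -126
```

View pics/j6v.png

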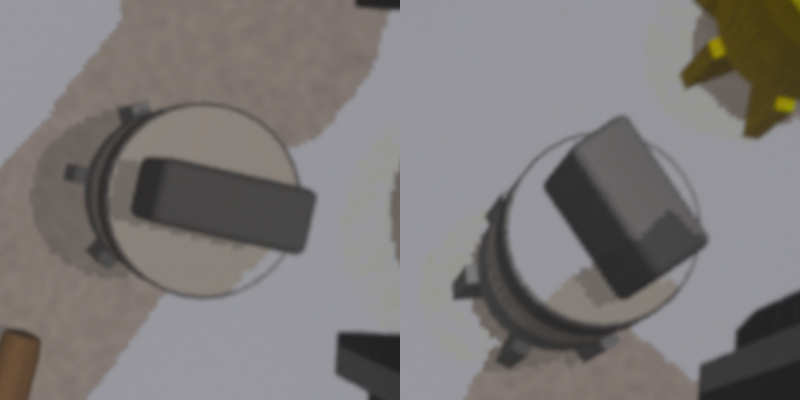

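Left crop: jar_2's bar is centred at (230,205), so (.418,-.3805) at yaw 78°. Right crop: jar_1 is upright with its bar around (640,205) and runs near 35–45°. The yellow one is a separate jar at the upper right.

```bash
python3 - <<'E'
from h import *
go([.4182,-.3805,.103],78)
E
python3 -m creep '[0,0,9,-0.03,-0.012,0.02,-0.3,0,0,0,0,0,0.04,-0.3,0,0,0,0,0,0.04,-0.3,0,0,0,0,0,0,-0.3,0,0,0,0,0,0,-0.3]'
python3 - <<'E'
from h import *
go([.4182,-.3805,.103],78)
E
```

```text
tcp [ 0.434  -0.3516  0.2648] yaw 86.9 j6 54 level [ 0.1 -0.4  0. ]
shift [-0.0309 -0.0144  0.1616]
  yaw 78.0 -> turn 8.9, j6 60
  yaw 258.0 -> turn -171.1, j6 -120
t: 34.0
tool_pos: [0.4224, -0.3816, 0.166]
eef_rot: [0.001, 0.776, 0.631, 0.003]
force: [0.3, -0.4, -0.5]
gripper_width: 0.0555
tcp [ 0.4224 -0.3816  0.166 ] yaw 78.2 j6 60 level [ 0.3 -0.3  0. ]
shift [-0.0001 -0.0047  0.063 ]
  yaw 78.0 -> turn 0.2, j6 60
  yaw 258.0 -> turn -179.8, j6 -120
```

```bash
python3 -m creep '[0.3,-0.3,0,0,-0.005,0.025,-0.3,0,0,0,0,0,0.022,-0.3,0,0,0,0,0,0.012,-0.3,0,0,0,0,0,0.003,-0.3,0,0,0,0,0,0,-0.3]'
python3 - <<'E'
from h import *
go([.4182,-.3805,.103],78)
E
```

```text
t: 34.62
tool_pos: [0.4221, -0.3839, 0.1121]
eef_rot: [0.007, 0.775, 0.632, 0.001]
force: [0.5, -0.7, 0.5]
gripper_width: 0.0558
tcp [ 0.4221 -0.3839  0.1121] yaw 78.4 j6 59 level [ 0.7  0.5 -0. ]
shift [ 0.0026 -0.0046  0.0091]
  yaw 78.0 -> turn 0.4, j6 60
  yaw 258.0 -> turn -179.6, j6 -120
```

```bash
python3 -m creep '[0.7,0.5,0,0.003,-0.005,0.008,-0.3,0,0,0,0,0,0.001,-0.3,0,0,0,0,0,0,1,0,0,0,0,0,0,1,0,0,0,0,0,0,1,0,0,0,0,0,0,1]' 60
python3 - <<'E'
from h import *
go([.4312,.0845,.28],80.1,60)
E
python3 -m creep '[0,0,0,0,0,-0.02,1,0,0,0,0,0,-0.04,1,0,0,0,0,0,-0.05,1,0,0,0,0,0,-0.05,1,0,0,0,0,0,-0.03,1,0,0,0,0,0,0,1]'
python3 - <<'E'
from h import *
go([.4312,.0845,.28],80.1,60)
E
```

```text
t: 35.38
tool_pos: [0.4182, -0.3804, 0.1042]
eef_rot: [0.0, 0.775, 0.632, 0.0]
force: [0.2, -0.3, -0.7]
gripper_width: 0.0226
tcp [ 0.4182 -0.3804  0.1042] yaw 78.4 j6 59 level [ 0.  0. -0.]
shift [ 0.458  -0.0807 -0.1758]
  yaw 20.1 -> turn 58.3, j6 171
  yaw 80.1 -> turn -1.7, j6 111
  yaw 140.1 -> turn -61.7, j6 51
  yaw 200.1 -> turn -121.7, j6 -9
  yaw 260.1 -> turn -181.7, j6 -69
  yaw 320.1 -> turn -241.7, j6 -129
t: 36.12
tool_pos: [0.4167, -0.3789, 0.2948]
eef_rot: [-0.005, 0.775, 0.632, -0.0]
force: [-0.2, -0.1, -4.4]
gripper_width: 0.0229
tcp [ 0.4167 -0.3789  0.2948] yaw 78.4 j6 59 level [-0.5 -0.3  0. ]
shift [ 0.4568 -0.0789  0.0179]
  yaw 20.1 -> turn 58.3, j6 171
  yaw 80.1 -> turn -1.7, j6 111
  yaw 140.1 -> turn -61.7, j6 51
  yaw 200.1 -> turn -121.7, j6 -9
  yaw 260.1 -> turn -181.7, j6 -69
  yaw 320.1 -> turn -241.7, j6 -129
```

```bash
python3 -m creep '[-0.5,-0.3,0,0.049,-0.0085,0,1,0,0,0,0.049,-0.0085,0,1,0,0,0,0.049,-0.0085,0,1,0,0,0,0.049,-0.0085,0,1,0,0,0,0.049,-0.0085,0,1,0,0,0,0.049,-0.0085,0,1,0,0,0,0.049,-0.0085,0,1,0,0,0,0.049,-0.0085,0,1]';python3 -m creep '[0,0,-1.7,0.035,-0.006,0,1,0,0,0,0,0,0,1,0,0,0,0,0,0,1]'
python3 - <<'E'
from h import *
go([.4312,.0845,.172],80.1,180)
E
```

```text
t: 37.12
tool_pos: [0.4253, 0.0284, 0.2773]
eef_rot: [-0.009, 0.777, 0.629, -0.005]
force: [0.3, 0.3, -3.4]
gripper_width: 0.0231
t: 37.5
tool_pos: [0.4242, 0.0676, 0.2713]
eef_rot: [-0.012, 0.766, 0.643, -0.009]
force: [-0.7, -1.4, -3.2]
gripper_width: 0.0232
tcp [0.4242 0.0676 0.2713] yaw 80.1 j6 109 level [-1.7 -0.1  0. ]
shift [0.0177 0.0069 0.0992]
  yaw 80.1 -> turn -0.0, j6 111
  yaw 260.1 -> turn -180.0, j6 -69
```

```bash
python3 -m creep '[-1.7,0,0,0.018,0.007,0.01,1,0,0,0,0,0,0.025,1,0,0,0,0,0,0.02,1,0,0,0,0,0,0,1,0,0,0,0,0,0,1]'
python3 - <<'E'
from h import *
go([.4312,.0845,.172],80.1,180)
E
```

```text
t: 38.12
tool_pos: [0.4332, 0.08, 0.2118]
eef_rot: [-0.0, 0.768, 0.64, -0.001]
force: [-0.3, 0.8, -3.3]
gripper_width: 0.0227
tcp [0.4332 0.08   0.2118] yaw 79.6 j6 111 level [-0.1  0.1  0. ]
shift [ 0.004  -0.0027  0.0398]
  yaw 80.1 -> turn -0.5, j6 111
  yaw 260.1 -> turn -180.5, j6 -69
```

```bash
python3 -m creep '[0,0,-0.5,0.004,-0.003,0.01,1,0,0,0,0,0,0,1]'
python3 - <<'E'
from h import *
go([.4312,.0845,.172],80.1,180)
E
python3 -m creep '[0,0,0,0,0,0.007,1,0,0,0,0,0,0.007,1,0,0,0,0,0,0,1]'
python3 - <<'E'
from h import *
go([.4312,.0845,.172],80.1,180)
E
```

```text
t: 38.38
tool_pos: [0.4314, 0.0844, 0.2022]
eef_rot: [-0.0, 0.766, 0.643, -0.0]
force: [-0.7, 0.3, -3.1]
gripper_width: 0.0223
tcp [0.4314 0.0844 0.2022] yaw 80.0 j6 111 level [-0.  0.  0.]
shift [ 0.0001 -0.0002  0.0302]
  yaw 80.1 -> turn -0.1, j6 111
  yaw 260.1 -> turn -180.1, j6 -69
t: 38.75
tool_pos: [0.4318, 0.0848, 0.1877]
eef_rot: [0.0, 0.766, 0.643, 0.0]
force: [0.2, 0.5, -3.8]
gripper_width: 0.0227
tcp [0.4318 0.0848 0.1877] yaw 80.1 j6 111 level [ 0. -0.  0.]
shift [-0.0004 -0.0005  0.0157]
  yaw 80.1 -> turn -0.0, j6 111
  yaw 260.1 -> turn -180.0, j6 -69
```

```bash
python3 -m creep '[0,0,0,0,0,0.006,1,0,0,0,0,0,0.006,1,0,0,0,0,0,0.003,1,0,0,0,0,0,0,1]'
python3 - <<'E'
from h import *
go([.4312,.0845,.172],80.1,180)
E
```

```text
t: 39.25
tool_pos: [0.4318, 0.0854, 0.1725]
eef_rot: [-0.0, 0.765, 0.643, 0.001]
force: [-2.6, 1.2, 1.8]
gripper_width: 0.0223
tcp [0.4318 0.0854 0.1725] yaw 80.1 j6 111 level [ 0.1 -0.1  0. ]
shift [-0.001  -0.0005  0.0005]
  yaw 80.1 -> turn -0.0, j6 111
  yaw 260.1 -> turn -180.0, j6 -69
```

```bash
python3 -m creep '[0,0,0,0,0,0,0.6,0,0,0,0,0,0,0.2,0,0,0,0,0,0,-0.2,0,0,0,0,0,0,-0.3,0,0,0,0,0,-0.02,-0.3,0,0,0,0,0,-0.05,-0.3,0,0,0,0,0,-0.05,-0.3,0,0,0,0,0,0,-0.3]'
python3 - <<'E'
from h import *
go([.545,-.385,.26],40)
E
```

```text
t: 40.25
tool_pos: [0.4321, 0.0843, 0.2961]
eef_rot: [0.001, 0.766, 0.643, 0.001]
force: [0.3, 0.3, -0.2]
gripper_width: 0.0553
tcp [0.4321 0.0843 0.2961] yaw 80.1 j6 111 level [ 0.2  0.  -0. ]
shift [-0.4428  0.1921  0.0369]
  yaw 40.0 -> turn 40.1, j6 105
  yaw 220.0 -> turn -139.9, j6 -75
```

```bash
python3 -m creep '[0,0,0,-0.049,0.021,0.002,-0.3,0,0,0,-0.049,0.021,0.002,-0.3,0,0,0,-0.049,0.021,0.002,-0.3,0,0,0,-0.049,0.021,0.002,-0.3,0,0,0,-0.049,0.021,0.002,-0.3,0,0,0,-0.049,0.021,0.002,-0.3,0,0,0,-0.049,0.021,0.002,-0.3,0,0,0,-0.049,0.021,0.002,-0.3]';python3 -m creep '[0,0,10,-0.02,0.01,0,-0.3,0,0,10,0,0,0.004,-0.3,0,0,10,0,0,0.004,-0.3,0,0,10,0,0,0.004,-0.3,0,0,0,0,0,0,-0.3,0,0,0,0,0,0,-0.3]'
python3 - <<'E'
from h import *
go([.55,-.39,.25],40)
bar(.1,(.55,-.39),"j7",w=.16)
E
```

```text
t: 41.25
tool_pos: [0.5335, -0.3399, 0.2738]
eef_rot: [-0.001, 0.763, 0.646, 0.0]
force: [0.7, -0.1, 0.4]
gripper_width: 0.0551
t: 42.0
tool_pos: [0.5388, -0.367, 0.2513]
eef_rot: [-0.005, 0.942, 0.335, -0.004]
force: [-0.2, 0.2, -0.2]
gripper_width: 0.0555
tcp [ 0.5388 -0.367   0.2513] yaw 39.2 j6 107 level [-0.7  0.2  0. ]
shift [-0.0058  0.0249  0.001 ]
  yaw 40.0 -> turn -0.8, j6 105
  yaw 220.0 -> turn -180.8, j6 -75
```

View pics/j7.png

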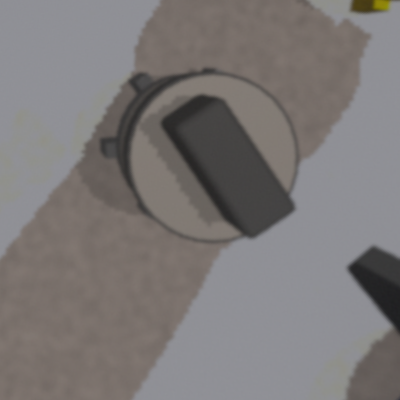

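Jar_1 (white, upright): bar centre at (235,164), so (.5644,-.404) at yaw 33.5°. Its reach is 0.69 m.

```bash
python3 - <<'E'
from h import *
go([.5644,-.404,.15],33.5)
E
python3 -m creep '[-0.7,0.2,5.7,-0.004,0.044,0.015,-0.3,0,0,0,0,0,0.04,-0.3,0,0,0,0,0,0.035,-0.3,0,0,0,0,0,0,-0.3,0,0,0,0,0,0,-0.3]'
python3 - <<'E'
from h import *
go([.5644,-.404,.103],33.5)
E
```

```text
tcp [ 0.5388 -0.367   0.2513] yaw 39.1 j6 107 level [-0.7  0.3  0. ]
shift [-0.003   0.0461  0.1007]
  yaw 33.5 -> turn 5.6, j6 111
  yaw 213.5 -> turn -174.4, j6 -69
t: 42.68
tool_pos: [0.5654, -0.4051, 0.1617]
eef_rot: [0.003, 0.957, 0.29, 0.001]
force: [-0.0, -0.6, 0.4]
gripper_width: 0.0552
tcp [ 0.5654 -0.4051  0.1617] yaw 33.8 j6 111 level [ 0.3 -0.   0. ]
shift [-0.0002 -0.0018  0.0587]
  yaw 33.5 -> turn 0.3, j6 111
  yaw 213.5 -> turn -179.7, j6 -69
```

```bash
python3 -m creep '[0.3,0,0.3,0,-0.002,0.02,-0.3,0,0,0,0,0,0.02,-0.3,0,0,0,0,0,0.012,-0.3,0,0,0,0,0,0,-0.3]'
python3 - <<'E'
from h import *
go([.5644,-.404,.103],33.5)
E
```

```text
t: 43.18
tool_pos: [0.5658, -0.4041, 0.111]
eef_rot: [0.002, 0.958, 0.288, 0.002]
force: [-0.7, 0.1, 1.6]
gripper_width: 0.0554
tcp [ 0.5658 -0.4041  0.111 ] yaw 33.5 j6 111 level [ 0.3 -0.1  0. ]
shift [-0.0011 -0.0009  0.008 ]
  yaw 33.5 -> turn 0.0, j6 111
  yaw 213.5 -> turn -180.0, j6 -69
```

```bash
python3 -m creep '[0.3,0,0,-0.001,-0.001,0.008,-0.3,0,0,0,0,0,0,-0.3,0,0,0,0,0,0,1,0,0,0,0,0,0,1,0,0,0,0,0,0,1,0,0,0,0,0,0,1]' 60
python3 - <<'E'
from h import *
go()
E
python3 -m creep '[0,0,0,0,0,-0.02,1,0,0,0,0,0,-0.04,1,0,0,0,0,0,-0.05,1,0,0,0,0,0,-0.05,1,0,0,0,0,0,-0.05,1,0,0,0,0,0,0,1]'
python3 - <<'E'
from h import *
go([.545,.067,.30],71.1,60)
E
```

```text
t: 43.92
tool_pos: [0.565, -0.4043, 0.1043]
eef_rot: [0.0, 0.958, 0.288, 0.002]
force: [0.4, -0.2, -0.9]
gripper_width: 0.0227
tcp [ 0.565  -0.4043  0.1043] yaw 33.5 j6 111 level [ 0.1 -0.2  0. ]
t: 44.68
tool_pos: [0.5632, -0.4036, 0.316]
eef_rot: [-0.003, 0.958, 0.288, -0.0]
force: [-0.5, -1.0, -3.0]
gripper_width: 0.0226
tcp [ 0.5632 -0.4036  0.316 ] yaw 33.5 j6 111 level [-0.3 -0.   0. ]
shift [ 0.2447 -0.4022  0.0183]
  yaw 71.1 -> turn -37.6, j6 116
  yaw 131.1 -> turn -97.6, j6 56
  yaw 191.1 -> turn -157.6, j6 -4
  yaw 251.1 -> turn -217.6, j6 -64
  yaw 311.1 -> turn -277.6, j6 -124
```

```bash
python3 -m creep '[0,0,0,0.026,-0.043,0,1,0,0,0,0.026,-0.043,0,1,0,0,0,0.026,-0.043,0,1,0,0,0,0.026,-0.043,0,1,0,0,0,0.026,-0.043,0,1,0,0,0,0.026,-0.043,0,1,0,0,0,0.026,-0.043,0,1,0,0,0,0.026,-0.043,0,1]';python3 -m creep '[0,0,-9.4,0.015,-0.025,0,1,0,0,-9.4,0,0,0,1,0,0,-9.4,0,0,0,1,0,0,-9.4,0,0,0,1,0,0,0,0,0,0,1,0,0,0,0,0,0,1]'
python3 - <<'E'
from h import *
go([.545,.067,.172],71.1,180)
E
```

```text
t: 45.68
tool_pos: [0.5438, 0.0066, 0.3015]
eef_rot: [-0.008, 0.958, 0.285, -0.009]
force: [0.1, 0.2, -2.5]
gripper_width: 0.023
t: 46.42
tool_pos: [0.5385, 0.0412, 0.291]
eef_rot: [-0.015, 0.808, 0.588, -0.012]
force: [0.1, 0.3, -1.7]
gripper_width: 0.0227
tcp [0.5385 0.0412 0.291 ] yaw 72.1 j6 112 level [-2.2  0.1  0. ]
shift [0.0267 0.0028 0.1189]
  yaw 71.1 -> turn 1.0, j6 116
  yaw 251.1 -> turn -179.0, j6 -64
```

```bash
python3 -m creep '[-2.2,0,1,0.027,0.003,0,1,0,0,0,0,0,0,1,0,0,0,0,0,0.03,1,0,0,0,0,0,0.03,1,0,0,0,0,0,0.015,1,0,0,0,0,0,0,1,0,0,0,0,0,0,1]'
python3 - <<'E'
from h import *
go([.545,.067,.172],71.1,180)
E
```

```text
t: 47.3
tool_pos: [0.5492, 0.0641, 0.2134]
eef_rot: [0.001, 0.817, 0.576, -0.002]
force: [-0.2, 0.9, -2.8]
gripper_width: 0.0228
tcp [0.5492 0.0641 0.2134] yaw 70.4 j6 116 level [-0.   0.2  0. ]
shift [ 0.0014 -0.005   0.0414]
  yaw 71.1 -> turn -0.7, j6 116
  yaw 251.1 -> turn -180.7, j6 -64
```

```bash
python3 -m creep '[0,0,-0.7,0.001,-0.005,0.01,1,0,0,0,0,0,0,1]'
python3 - <<'E'
from h import *
go([.545,.067,.172],71.1,180)
E
python3 -m creep '[0,0,0,0,0,0.007,1,0,0,0,0,0,0.007,1,0,0,0,0,0,0,1]'
python3 - <<'E'
from h import *
go([.545,.067,.172],71.1,180)
E
```

```text
t: 47.55
tool_pos: [0.5453, 0.0669, 0.2043]
eef_rot: [0.001, 0.813, 0.582, -0.001]
force: [1.0, 0.3, -3.3]
gripper_width: 0.0227
tcp [0.5453 0.0669 0.2043] yaw 71.1 j6 116 level [ 0.1  0.2 -0. ]
shift [ 0.0001 -0.0004  0.0323]
  yaw 71.1 -> turn 0.0, j6 116
  yaw 251.1 -> turn -180.0, j6 -64
t: 47.92
tool_pos: [0.5454, 0.067, 0.1898]
eef_rot: [0.002, 0.813, 0.582, -0.0]
force: [0.2, 0.6, -3.4]
gripper_width: 0.0225
tcp [0.5454 0.067  0.1898] yaw 71.1 j6 116 level [ 0.1  0.1 -0. ]
shift [-0.0001 -0.0004  0.0178]
  yaw 71.1 -> turn 0.0, j6 116
  yaw 251.1 -> turn -180.0, j6 -64
```

```bash
python3 -m creep '[0,0,0,0,0,0.006,1,0,0,0,0,0,0.006,1,0,0,0,0,0,0.004,1,0,0,0,0,0,0.002,1,0,0,0,0,0,0,1]'
python3 - <<'E'
from h import *
go([.545,.067,.172],71.1,180)
E
```

```text
t: 48.55
tool_pos: [0.546, 0.0676, 0.1722]
eef_rot: [0.002, 0.813, 0.582, 0.001]
force: [1.5, 0.5, -4.4]
gripper_width: 0.023
tcp [0.546  0.0676 0.1722] yaw 71.2 j6 116 level [ 0.2 -0.   0. ]
shift [-0.0009 -0.0007  0.0002]
  yaw 71.1 -> turn 0.1, j6 116
  yaw 251.1 -> turn -179.9, j6 -64
```

```bash
python3 -m creep '[0,0,0,0,0,0,0.6,0,0,0,0,0,0,0.2,0,0,0,0,0,0,-0.2,0,0,0,0,0,0,-0.3,0,0,0,0,0,-0.02,-0.3,0,0,0,0,0,-0.05,-0.3,0,0,0,0,0,-0.05,-0.3,0,0,0,0,0,0,-0.3]'
python3 - <<'E'
from h import *
go([.476,-.06,.28],71.1,180)
E
```

```text
t: 49.55
tool_pos: [0.5455, 0.0671, 0.2958]
eef_rot: [0.003, 0.813, 0.582, 0.001]
force: [-0.5, -0.3, -0.2]
gripper_width: 0.0555
tcp [0.5455 0.0671 0.2958] yaw 71.1 j6 116 level [ 0.3  0.1 -0. ]
shift [-0.1428 -0.0247  0.0159]
  yaw 71.1 -> turn 0.0, j6 102
  yaw 251.1 -> turn -180.0, j6 -78
```

```bash
python3 -m creep '[0,0,0,-0.048,-0.008,0,0.2,0,0,0,-0.048,-0.008,0,0.6,0,0,0,-0.04,-0.008,0,1,0,0,0,0,0,0,1,0,0,0,0,0,0,1]'
python3 - <<'E'
from h import *
go()
im,T=shot("m8");s=optics.read_camera("side");cv2.imwrite("pics/side8.png",cv2.resize(s[250:470,220:420],(600,660))[:600,:,::-1])
optics.read_camera("wrist");r=spotter.place_of("start_top","wrist");print(r)
h=cv2.cvtColor(im,cv2.COLOR_RGB2HSV);m=((h[...,1]>120)&(abs(h[...,0].astype(int)-65)<20)).astype(np.uint8)
n,l,st,ce=cv2.connectedComponentsWithStats(m);i=1+st[1:,4].argmax();print(ce[i],st[i])
for z in(.07,.075,.08):print(z,p2w(ce[i],z,"wrist",T))
E
```

```text
t: 50.18
tool_pos: [0.4773, -0.0565, 0.2926]
eef_rot: [0.002, 0.813, 0.582, 0.0]
force: [-0.3, -0.3, 0.2]
gripper_width: -0.0002
tcp [ 0.4773 -0.0565  0.2926] yaw 71.2 j6 102 level [ 0.2  0.1 -0. ]
[{'location': [307.9, 158.2], 'score': 0.93}]
[308.31462451 157.97470356] [ 289  138   40   41 1265]
0.07 [ 0.47342221 -0.01799246  0.07      ]
0.075 [ 0.47387945 -0.01737682  0.075     ]
0.08 [ 0.47433669 -0.01676117  0.08      ]
```

View pics/m8_raw.png

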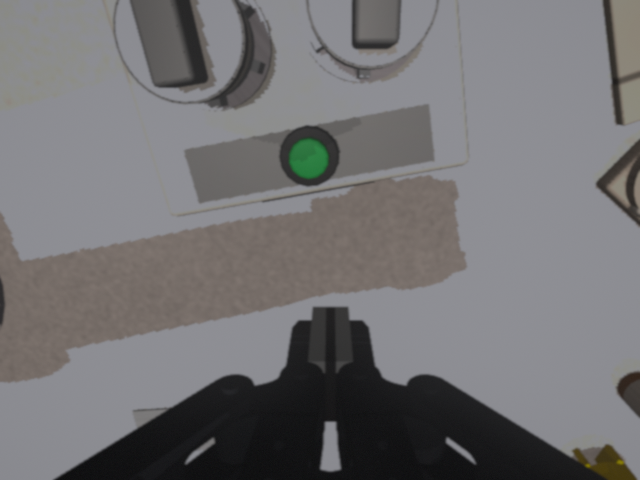

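View pics/side8.png

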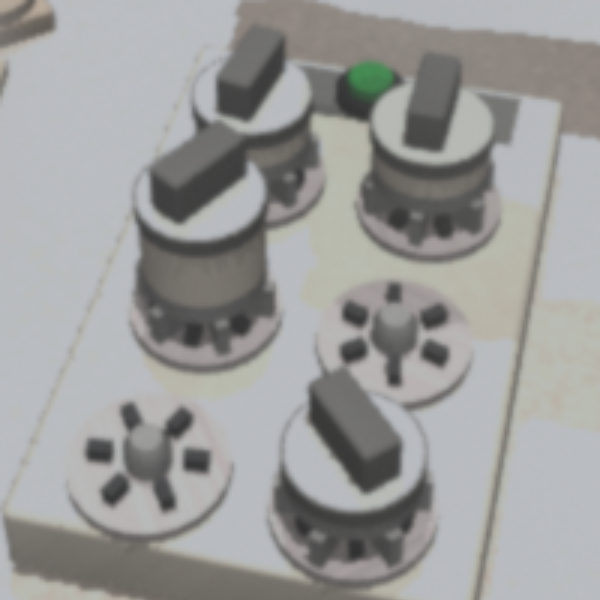

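The side crop shows the big jar on B, the small jar on A and the two middle jars at the right-hand drives. All four are upright, with their legs on the discs between the teeth. The wrist view puts the button at (308,158), so (.474,-.017). Its green cap measures 31 mm, against 32 mm listed.

```bash
python3 - <<'E'
from h import *
go([.474,-.017,.13])
E
python3 -m creep '[0,0,0,0.036,-0.016,0.03,1,0,0,0,0,0,0.045,1,0,0,0,0,0,0.045,1,0,0,0,0,0,0.02,1,0,0,0,0,0,0,1,0,0,0,0,0,0,1]'
python3 - <<'E'
from h import *
go([.474,-.017,.13])
E
```

```text
tcp [ 0.4777 -0.0559  0.2928] yaw 71.3 j6 102 level [ 0.2  0.1 -0. ]
shift [ 0.036  -0.0165  0.1626]
t: 51.12
tool_pos: [0.4773, -0.0119, 0.1492]
eef_rot: [0.003, 0.81, 0.586, 0.001]
force: [0.6, -0.7, 0.8]
gripper_width: -0.0002
tcp [ 0.4773 -0.0119  0.1492] yaw 71.7 j6 107 level [ 0.3  0.1 -0. ]
shift [-0.0058 -0.0016  0.0192]
```

```bash
python3 -m creep '[0,0,0,-0.006,-0.002,0.02,1,0,0,0,0,0,0.01,1,0,0,0,0,0,0,1]';python3 -m creep '[0,0,0,-0.001,0,0.005,1,0,0,0,0,0,0,1]';python3 -m creep '[0,0,0,0,0,0.005,1,0,0,0,0,0,0,1]';python3 -m creep '[0,0,0,0,0,0.005,1,0,0,0,0,0,0,1]'
```

```text
t: 51.5
tool_pos: [0.4764, -0.0168, 0.1221]
eef_rot: [0.004, 0.81, 0.586, 0.003]
force: [0.1, 0.6, -0.1]
gripper_width: 0.0004
t: 51.75
tool_pos: [0.4771, -0.0177, 0.1183]
eef_rot: [0.005, 0.81, 0.586, 0.004]
force: [0.1, 0.1, 0.7]
gripper_width: -0.0002
t: 52.0
tool_pos: [0.4775, -0.0177, 0.1134]
eef_rot: [0.005, 0.81, 0.586, 0.005]
force: [0.5, 0.6, 0.5]
gripper_width: 0.0002
t: 52.25
tool_pos: [0.4775, -0.0177, 0.108]
eef_rot: [0.005, 0.81, 0.586, 0.005]
force: [-0.4, 0.6, -1.0]
gripper_width: -0.0
```

```bash
for i in 1; do python3 -m creep '[0,0,0,0,0.002,0.004,1,0,0,0,0,0,0,1]';python3 -m creep '[0,0,0,0,0,0.003,1,0,0,0,0,0,0,1]';python3 -m creep '[0,0,0,0,0,0.003,1,0,0,0,0,0,0,1]'; done
```

```text
t: 52.5
tool_pos: [0.4796, -0.0182, 0.1041]
eef_rot: [0.005, 0.81, 0.586, 0.005]
force: [-1.0, 0.5, 2.9]
gripper_width: 0.0
t: 52.75
tool_pos: [0.4797, -0.0182, 0.1015]
eef_rot: [0.005, 0.81, 0.586, 0.005]
force: [-1.7, 0.5, 4.5]
gripper_width: -0.0001
t: 53.0
tool_pos: [0.4798, -0.0182, 0.1014]
eef_rot: [0.006, 0.81, 0.586, 0.006]
force: [-3.2, 0.4, 4.8]
gripper_width: -0.0001
```

```bash
python3 -m creep '[0,0,0,0,0,0.004,1,0,0,0,0,0,0,1]';python3 -m creep '[0,0,0,0,0,0.005,1,0,0,0,0,0,0,1]'
```

```text
t: 53.25
tool_pos: [0.4801, -0.0183, 0.1016]
eef_rot: [0.007, 0.81, 0.586, 0.007]
force: [-3.4, -0.2, 4.9]
gripper_width: -0.0002
t: 53.5
tool_pos: [0.4807, -0.0183, 0.1017]
eef_rot: [0.008, 0.81, 0.586, 0.009]
force: [-3.3, 0.4, 3.6]
gripper_width: 0.0
```

```bash
python3 -m creep '[0.9,0.9,0,0,-0.004,-0.002,1]';python3 -m creep '[0,0,0,0,0,0.008,1]';python3 -m creep '[0,0,0,0,0,0.008,1]';python3 - <<'E'
from h import *
go();s=sensors.state();print(np.round(s["joint_pos"],3),s["force"])
E
```

```text
t: 53.62
tool_pos: [0.4779, -0.0171, 0.1046]
eef_rot: [-0.002, 0.81, 0.586, 0.012]
force: [1.3, -0.4, 2.6]
gripper_width: -0.0003
t: 53.75
tool_pos: [0.4788, -0.0172, 0.0997]
eef_rot: [-0.001, 0.81, 0.586, 0.013]
force: [-27.8, -0.3, 77.1]
gripper_width: -0.0001
t: 53.88
tool_pos: [0.4789, -0.0172, 0.0993]
eef_rot: [0.0, 0.81, 0.586, 0.015]
force: [-38.8, -0.6, 97.5]
gripper_width: -0.0002
tcp [ 0.4789 -0.0172  0.0993] yaw 71.8 j6 106 level [ 1.  -1.3  0. ]
[-0.046  0.073 -0.449  1.027  0.018  1.843] [-38.80452731  -0.58246878  97.47925924]
```

The button reached its hard stop: force rose to 97 N at TCP z .099, under the 120 N limit. I'm backing off.

```bash
python3 -m creep '[0,0,0,0,0,-0.008,1]';python3 -m creep '[0,0,0,0,0,-0.03,1,0,0,0,0,0,-0.05,1,0,0,0,0,0,-0.05,1,0,0,0,-0.04,0.01,-0.02,1,0,0,0,-0.05,0.01,0,1,0,0,0,-0.05,0.01,0,1,0,0,0,0,0,0,1]'
python3 - <<'E'
from h import *
go();s=optics.read_camera("side");cv2.imwrite("pics/side9.png",cv2.resize(s[200:480,160:480],(800,700))[:600,:,::-1])
E
```

```text
t: 54.0
tool_pos: [0.4788, -0.0173, 0.1095]
eef_rot: [0.001, 0.81, 0.586, 0.016]
force: [0.4, 0.6, -0.7]
gripper_width: -0.0002
t: 54.88
tool_pos: [0.4586, -0.166, 0.2589]
eef_rot: [-0.002, 0.81, 0.587, 0.015]
force: [-0.1, 0.4, -0.1]
gripper_width: 0.0
tcp [ 0.4586 -0.166   0.2589] yaw 71.9 j6 87 level [ 0.9 -1.5  0. ]
```

View pics/side9.png

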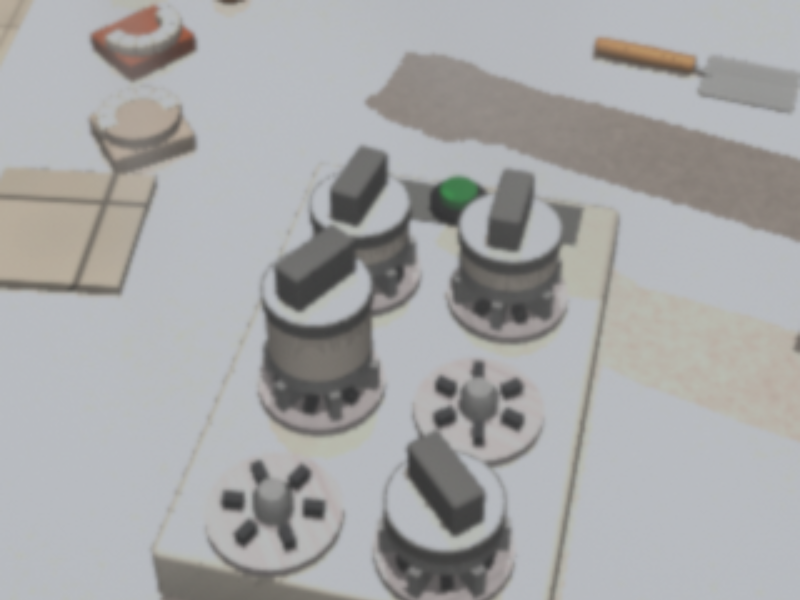

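All four jars are still home and upright, the button has been pressed and has sprung back, and the arm is clear. I'm handing the job in.

```bash
python3 -c "
from bench import job_done;print(job_done())"
```

```text
the job is handed in; nothing more can be done
None
```

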